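# Fill the mixer block and fit the right socket key

## Robot

A 6-joint arm with a two-finger parallel gripper is mounted at the origin on a cart in front of the work surface, level with it; the furniture and walls round the work are solid. World frame = base frame: x ahead of the robot, y to its left, z up, the work surface at z = 0. Lengths are in mm, angles in rad, forces in N, time in s.
With the tool pointing down it reaches from about 350 to 875 mm from the base axis. Payload 4.2 kg.
Tool frame: the origin (TCP) lies on the mounting face of the last link; the fingertips stand 173 mm ahead of it and the grasp point (between the pads) lies 155 mm ahead of it; z points along the fingers, y is the direction in which the jaws open and shut (so a half turn about z gives the same grasp; the last joint's range is limited). The gripper opens to 85 mm and grips with 20 to 120 N. Pads are 22 mm wide; open, the fingers measure 114 mm over their backs; the gripper's body (76 mm by 85 mm) begins 54 mm behind the grasp point. The pads swing forward as they close: fully open they stand 13 mm farther back than shut.
Start: joints at [1.578, 0.385, 0.008, 0, -1.194, -0.259], TCP at [155.686, 605.278, 404.712] pointing down, gripper open.
Joint ranges: [-3.14, 3.14], [-1.21, 2.06], [-1.07, 1.41], [-3.16, 2.05], [-2.99, -0.16], [-3.1, 3.1]. Speed limits (rad/s): [2.79, 2.79, 3.14, 3.14, 3.14, 3.14].

## Interface

Orientations are given as a unit quaternion [x, y, z, w].
In Python, from bench import arm gives the robot as it stands. The module is installed in compiled form; this text tells all that it offers.
- The arm moves only by the tool play_rows, never from a script. Its argument "moves" is a list of rows, each a list of 3 entries, a list of its own where there are three numbers: the shift along the world's x, y, z in units of 30 cm (1.0 is 30 cm), then the turn about the world's z in units of 30 degrees (1.0 is 30 degrees), then the gripper's target within -1 to 1 (shut at 1, half-way at 0, fully open at -1). In form: [[[x, y, z], turn, jaw], ...]. A call has 1 to 12 rows; each row is the pose to reach, as a shift and turn from the pose measured when the call began; what a row does not reach only later rows make up. A row lasts 1/8 s, in which the tool goes at most 62.5 mm and 10.7 degrees, less where a joint would pass 70% of its speed; a pose out of reach is approached as far as the arm can. A call with a number of a shift or a turn outside -1 to 1 is refused whole. A call with a gripper value outside its range is refused whole. The fingers move at their own pace and stop on an object; the grip force is fixed at half the most. Time passes only in rows, so rows that repeat a pose let the fingers close. It gives the time, the measured TCP pose, the force and the opening at its end, in the units of the state.
- arm.read_state(): the state, without advancing time (a new reading comes with each control period).
- arm.get_image(name): name is "scene" or "top" or "wrist"; returns a dict with "pixels" (384x512x3 uint8, red, green, blue), "vfov" (degrees; the focal length in pixels is half the picture's height over the tangent of half this angle, whatever the lens; pixels are square), "cx", "cy" (the principal point, pixels), "xyz" and "rotation" of the camera in the world. Camera axes: x right, y up, looking along -z (the intrinsics and any distortion apply to the point x, -y, -z); pixel columns grow to the right and rows downward; lengths in mm; the calibration is good to about 2 mm. A picture is of the moment at which its call begins. There is no depth.
- arm.job_done(): hands the job in, once; it reports no verdict.
Trained networks look in a picture, given as the dict that the camera call returned (one of the last four; its "shot" number tells which), for a name from the list of things; names that differ only in an ending like _2 or _b are one class to them, and where a whole thing is asked for, a point or a joint stands for the part that bears it (a point fixed in the world has none). Each returns a list of dicts, best first, with "conf" (0 to 1); they miss things now and then, are a little off and sometimes report something else, mostly with a low value. They report only what shows in the picture. A call takes as long as a camera call. They do not tell look-alikes from the thing itself.
- arm.look_for(name, picture): "centre" ([x, y, z] in mm, in world coordinates, good to about 4 mm: the middle of the surface that is visible of it).
The state is a dict: "clock": time; "joints": joint angles; "joint_vel": joint speeds; "joint_efforts": joint torques, N m; "position": TCP position; "ee_rot": TCP orientation; "contact_force": force on the tool from outside, world axes, zero at the start; "wrist_torque": the same for the moment, N m; "gripper_width": finger opening in mm.
Only numpy, scipy, OpenCV 4.12 (cv2) and the standard library are available. Lean on these libraries where they do the work, as an engineer would, in place of code of your own. Each camera call takes 0.05 s, during which the arm holds its last target.

## Task

Get the mixer block ready to run: put the spare vial from the white stand into the block's one empty pocket, then find out which of the two look-alike socket keys fits the hex nut in the middle of the block, standing a key that does not fit back upright in the holder. Finish while still gripping the fitting key, upright and pushed fully down over the nut until it rests on the washer - do not let go of it - and leave the other vials in their pockets and the bottle, timer and dish nearby where they are.

Things in the scene. Friction and masses are not known exactly. Their poses are not given: they have to be found in the camera images.
- mixer_block: fixed aluminium block 116 x 116 mm on a low grey base, top face 44 mm above the worktop, with four round vial pockets (15 mm wide, 18 mm deep), 38 mm from the centre both ways in the block's x and y; three hold vials, one is empty. A hex nut stands in the middle. Origin: centre of the underside, z up
- nut_foot (a point): centre of the top of the washer (36 mm diameter) under the hex nut, 46 mm above the worktop; a fully seated key has its mouth here. The nut is 22 mm across flats, 11 mm high, its top edge chamfered; its flats face 0, 60, 120 ... degrees from the block's x axis (this point has the block's axes). An 11 mm stud ends 4 mm above the nut
- pocket_1 (a point): centre of the floor of vial pocket 1 (18 mm below the block's top face, 26 mm above the worktop)
- pocket_2 (a point): centre of the floor of vial pocket 2 (18 mm below the block's top face, 26 mm above the worktop)
- pocket_3 (a point): centre of the floor of vial pocket 3 (18 mm below the block's top face, 26 mm above the worktop)
- pocket_4 (a point): centre of the floor of vial pocket 4 (18 mm below the block's top face, 26 mm above the worktop)
- vial_1: clear screw-cap vial with white ribbed cap, 44 mm tall, body 12 mm diameter, cap 13.6 mm diameter over the top 10 mm. Origin: centre of its underside, z up. It stands in one of the block's pockets and shows 26 mm above the block
- vial_2: clear screw-cap vial with white ribbed cap, 44 mm tall, body 12 mm diameter, cap 13.6 mm diameter over the top 10 mm. Origin: centre of its underside, z up. It stands in one of the block's pockets and shows 26 mm above the block
- vial_3: clear screw-cap vial with white ribbed cap, 44 mm tall, body 12 mm diameter, cap 13.6 mm diameter over the top 10 mm. Origin: centre of its underside, z up. It stands in one of the block's pockets and shows 26 mm above the block
- spare_vial: clear screw-cap vial with white ribbed cap, 44 mm tall, body 12 mm diameter, cap 13.6 mm diameter over the top 10 mm. Origin: centre of its underside, z up. It stands in one opening (14 mm square) of the white stand, its underside 24 mm above the worktop, so that 22 mm of it show above the stand
- vial_stand: fixed white plastic stand 79 x 196 mm (long along its y), top 46 mm above the worktop, with two rows of square openings; only one holds a vial. Origin: centre of the underside
- key_holder: fixed grey plastic block 64 x 136 x 20 mm (long along its y) with two square pockets, 41 mm wide and 14 mm deep, 70 mm apart, in which the keys stand mouth down. Origin: centre of the underside
- place_1 (a point): centre of the floor of holder pocket 1, 6 mm above the worktop; axes as the holder's
- place_2 (a point): centre of the floor of holder pocket 2, 6 mm above the worktop; axes as the holder's
- key_1: steel hex socket key, 95 mm tall, 150 g. Lower barrel: hexagon 32 mm across flats (37 over corners), 32 mm tall, with a hex bore 18 mm deep, open below. Above: hex shank 20 mm across flats, 38 to 95 mm above the mouth; grip it across two flats. Origin: centre of the mouth (underside), z up the shank. Flats of shank and bore face 0, 60, 120 ... degrees from its x axis
- key_2: the other key, the same to look at, with the same origin and axes. One of the two bores is 24 mm across flats and goes over the nut with 1 mm to spare each side; the other is 17 mm and stops on the nut, its mouth 11 mm above the washer. Which key is which is not told: find out by trying
- amber_bottle: bystander: brown bottle 42 mm diameter, 81 mm tall, standing loose; leave it. Origin: centre of the underside
- timer: bystander: small dark timer 36 x 58 x 66 mm, standing loose; leave it. Origin: centre of the underside
- petri_dish: bystander: round dish 61 mm diameter, 15 mm tall, lying loose; leave it. Origin: centre of the underside
Things that resemble listed ones, but are neither listed nor needed, are in the scene too. Leave any blue or turquoise look-alike of the key_1 alone. Leave any blue look-alike of the key_2 alone.

How it is judged:
By the outcome, as a careful person would: the job done as asked, in the order asked, and still so for the second after the job is handed in, while the arm keeps its last pose, push and grip.
It also fails if it takes over 61 s, if anything falls off the work surface, if the arm or the gripper's body presses on something with over 40 N, if the wrist force passes 120 N, or if a joint passes its speed limit or range.

## Working session

There is one attempt and no reset: what is moved stays moved. The work goes in short steps, Python scripts to look and compute and a tool call to move; the robot and the scene stay as the last step left them, time stands still between calls to the robot, and variables do not carry over. Pictures are saved under pics/ and viewed, and the job is handed in when it is done.

Besides the shell and the picture viewer there is one more tool, called in YAML: its name, and indented under it one key for each argument. play_rows: Moves the arm, as the interface text tells. Shifts and turns lie within -1 to 1; 1 stands for 30 cm of shift or 30 degrees of turn. Its arguments: {"type":"object","properties":{"moves":{"type":"array"}},"required":["moves"]}

```bash
mkdir -p pics; ls
cat > h.py <<'E'
import numpy as np, cv2
from bench import arm
def st():
    s=arm.read_state(); 
    print({k:np.round(s[k],3).tolist() for k in ("clock","joints","position","ee_rot","contact_force","gripper_width")}); return s
def grab(name,fn):
    p=arm.get_image(name); cv2.imwrite("pics/"+fn,p["pixels"][:,:,::-1]); return p
def f(p): return p["pixels"].shape[0]/2/np.tan(np.radians(p["vfov"])/2)
def proj(p,X):
    c=(np.array(X,float).reshape(-1,3)-p["xyz"])@np.array(R(p))
    return np.c_[p["cx"]+f(p)*c[:,0]/-c[:,2], p["cy"]-f(p)*c[:,1]/-c[:,2]]
def R(p):
    r=np.array(p["rotation"],float)
    if r.shape==(3,3): return r
    from scipy.spatial.transform import Rotation
    return Rotation.from_quat(r).as_matrix()
def ray(p,uv):
    u,v=uv; d=np.array([(u-p["cx"])/f(p),-(v-p["cy"])/f(p),-1]); return np.array(p["xyz"],float),R(p)@d
def onz(p,uv,z):
    o,d=ray(p,uv); return o+d*(z-o[2])/d[2]
def tri(obs):
    A=np.zeros((3,3));b=np.zeros(3)
    for p,uv in obs:
        o,d=ray(p,uv);d/=np.linalg.norm(d);M=np.eye(3)-np.outer(d,d);A+=M;b+=M@o
    return np.linalg.solve(A,b)
E
python3 - <<'E'
from h import *
import pickle
st()
P={}
for n in("scene","top","wrist"):
    p=grab(n,n+"0.png"); P[n]=p
    print(n,{k:(np.round(v,3).tolist() if k!="pixels" else 0) for k,v in p.items()})
    for t in("mixer_block","vial_1","vial_stand","key_holder","key_1","amber_bottle","timer","petri_dish","nut_foot","pocket_1","place_1"):
        try:
            print(t,[(np.round(d["centre"]).tolist(),round(d["conf"],2),np.round(proj(p,d["centre"])[0]).tolist()) for d in arm.look_for(t,p)])
        except Exception as e: print(t,e)
pickle.dump(P,open("p0.pkl","wb"))
E
```

```text
pics
{'clock': 0.0, 'joints': [1.578, 0.386, 0.007, -0.001, -1.194, -0.259], 'position': [155.621, 605.103, 403.591], 'ee_rot': [0.992, -0.126, -0.0, 0.001], 'contact_force': [0.036, -0.703, -0.081], 'gripper_width': 85.556}
scene {'pixels': 0, 'vfov': 52.586, 'cx': 253.46, 'cy': 188.676, 'xyz': [83.412, 555.202, 646.352], 'rotation': [-0.159, 0.385, 0.846, -0.333], 'shot': 1}
mixer_block [([492.0, 190.0, 59.0], 0.33, [235.0, 232.0])]
vial_1 [([556.0, 164.0, 64.0], 0.63, [222.0, 209.0]), ([460.0, 120.0, 60.0], 0.4, [268.0, 221.0])]
vial_stand [([465.0, 367.0, 52.0], 0.97, [174.0, 296.0]), ([456.0, 119.0, 63.0], 0.65, [270.0, 221.0])]
key_holder [([571.0, -45.0, 23.0], 0.95, [279.0, 176.0]), ([584.0, -97.0, 52.0], 0.59, [288.0, 156.0])]
key_1 [([599.0, -186.0, 40.0], 0.89, [304.0, 143.0]), ([588.0, -100.0, 53.0], 0.84, [288.0, 154.0]), ([581.0, -31.0, 54.0], 0.83, [273.0, 167.0]), ([486.0, -31.0, 36.0], 0.76, [302.0, 189.0]), ([728.0, 34.0, 41.0], 0.53, [214.0, 159.0]), ([335.0, 213.0, 13.0], 0.37, [285.0, 297.0])]
amber_bottle [([577.0, 252.0, 52.0], 0.71, [185.0, 230.0])]
timer [([6
[... 1137 characters left out ...]
0.16, [150.0, 224.0])]
amber_bottle [([581.0, 240.0, 56.0], 0.73, [197.0, 178.0])]
timer [([583.0, -102.0, 52.0], 0.26, [348.0, 176.0])]
petri_dish [([336.0, 203.0, 21.0], 0.73, [214.0, 288.0])]
nut_foot [([506.0, 133.0, 43.0], 0.84, [245.0, 211.0]), ([578.0, 241.0, 54.0], 0.74, [197.0, 179.0])]
pocket_1 [([503.0, 133.0, 45.0], 0.84, [245.0, 212.0])]
place_1 [([580.0, -70.0, 17.0], 0.68, [332.0, 181.0])]
wrist {'pixels': 0, 'vfov': 60.936, 'cx': 254.585, 'cy': 190.309, 'xyz': [222.775, 588.965, 373.258], 'rotation': [0.083, -0.107, 0.783, -0.607], 'shot': 3}
mixer_block []
vial_1 []
vial_stand []
key_holder []
key_1 []
amber_bottle []
timer []
petri_dish []
nut_foot []
pocket_1 []
place_1 []
```

```bash
python3 -c "
import cv2
for n in('scene','top'):
    i=cv2.imread(f'pics/{n}0.png'); cv2.imwrite(f'pics/{n}0b.png',cv2.resize(i,(800,600),interpolation=cv2.INTER_CUBIC))
"
```

```text
(no output)
```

View pics/scene0b.png

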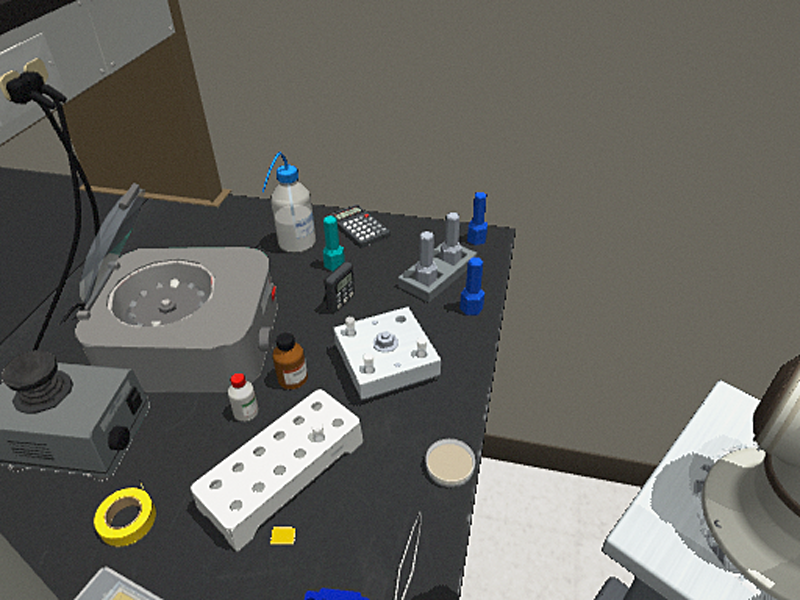

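View pics/top0b.png

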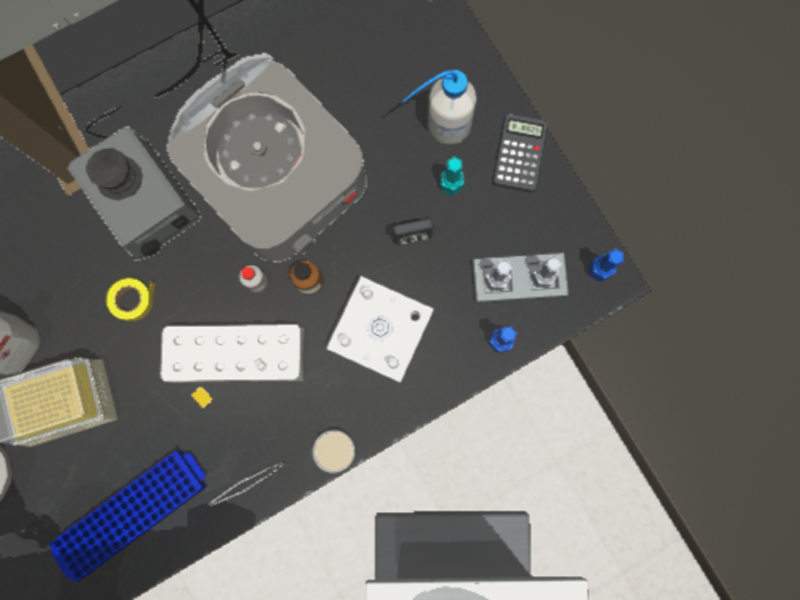

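View pics/wrist0.png

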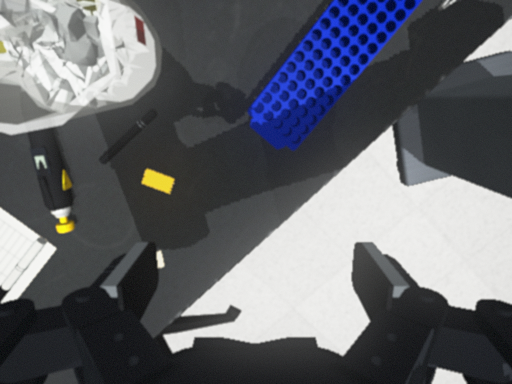

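Run:
```python
from h import *
import pickle
P=pickle.load(open("p0.pkl","rb"))
t=P["top"];w=P["wrist"]
s=1.5625
print("wrist axes fwd",-R(w)[:,2],"right",R(w)[:,0],"up",R(w)[:,1])
for n,uv,z in [("spare cap",(260,364),68),("stand c",(231,353),46),("stL",(162,355),46),("stR",(301,353),46),("nut",(379,327),61),("b1",(361,277),44),("b2",(433,309),44),("b3",(401,381),44),("b4",(327,347),44),("empty",(415,315),44),("k1",(504,268),101),("k2",(549,263),101),("hold",(521,277),20)]:
    print(n,np.round(onz(t,(uv[0]/s,uv[1]/s),z),1))
for n,(a,b,c,d) in {"topA":(205,165,295,255),"topB":(295,150,415,240),"topC":(95,195,200,260)}.items():
    i=t["pixels"][b:d,a:c,::-1]; cv2.imwrite(f"pics/{n}.png",cv2.resize(i,None,fx=6,fy=6,interpolation=cv2.INTER_CUBIC))
```

```text
wrist axes fwd [-0.26088295  0.06674056 -0.96306063] right [-2.48561038e-01 -9.68616213e-01  2.06991892e-04] up [ 0.93282233 -0.23943335 -0.26928456]
spare cap [456. 303.  68.]
stand c [473.8 349.2  46. ]
stL [471.6 447.4  46. ]
stR [473.1 249.3  46. ]
nut [508. 137.  61.]
b1 [584.  164.1  44. ]
b2 [536.1  59.4  44. ]
b3 [432.2 106.2  44. ]
b4 [481.7 212.4  44. ]
empty [527.5  85.6  44. ]
k1 [584.3 -38.2 101. ]
k2 [ 591.1 -101.1  101. ]
hold [587.5 -73.6  20. ]
```

View pics/topA.png

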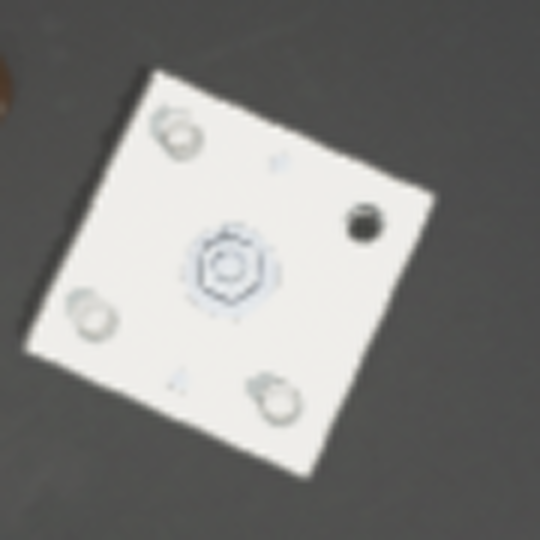

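View pics/topC.png

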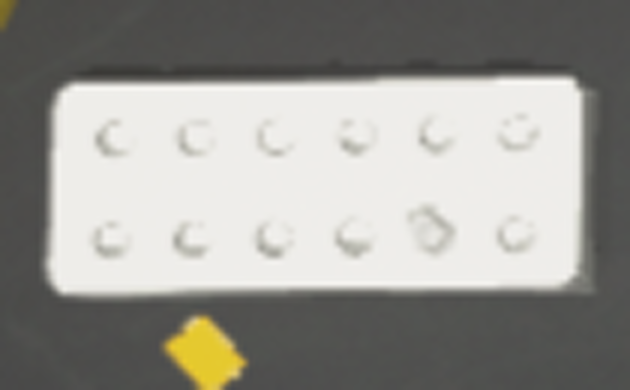

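play_rows:
  moves:
    - [[1.0, -1.0, -0.2], -0.33, -0.3]
    - [[1.0, -1.0, -0.2], -0.33, -0.3]
    - [[1.0, -1.0, -0.2], -0.33, -0.3]
    - [[1.0, -1.0, -0.2], -0.33, -0.3]
    - [[1.0, -1.0, -0.2], -0.33, -0.3]
    - [[1.0, -1.0, -0.2], -0.33, -0.3]
    - [[1.0, -1.0, -0.2], -0.33, -0.3]
    - [[1.0, -1.0, -0.2], -0.33, -0.3]
    - [[1.0, -1.0, -0.2], -0.33, -0.3]

```text
clock: 2.92
position: [455.8, 305.2, 344.8]
ee_rot: [0.977, -0.211, 0.0, -0.0]
contact_force: [-0.7, 0.2, -0.2]
gripper_width: 55.7
```

Run:
```python
from h import *
import pickle
st()
p=grab("wrist","w1.png"); pickle.dump(p,open("w1.pkl","wb"))
print([(np.round(d["centre"]).tolist(),round(d["conf"],2),np.round(proj(p,d["centre"])[0]).tolist()) for d in arm.look_for("spare_vial",p)])
```

```text
{'clock': 2.925, 'joints': [0.886, 0.308, -0.269, 0.0, -0.994, 0.26], 'position': [455.828, 305.218, 344.818], 'ee_rot': [0.977, -0.211, 0.0, -0.0], 'contact_force': [-0.715, 0.159, -0.188], 'gripper_width': 55.663}
[([457.0, 305.0, 70.0], 0.86, [255.0, 189.0])]
```

View pics/w1.png

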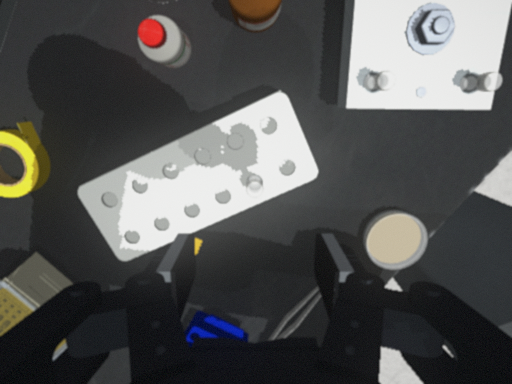

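Run:
```python
from h import *
import pickle
p=pickle.load(open("w1.pkl","rb"))
i=p["pixels"][150:220,215:295,::-1]; cv2.imwrite("pics/w1c.png",cv2.resize(i,None,fx=8,fy=8,interpolation=cv2.INTER_CUBIC))
for uv,z in [((255.5,178),68),((255,181),68)]: print(onz(p,uv,z))
i=p["pixels"][0:120,340:512,::-1]; cv2.imwrite("pics/w1d.png",cv2.resize(i,None,fx=4,fy=4,interpolation=cv2.INTER_CUBIC))
```

```text
[465.21336382 301.34700047  68.        ]
[463.19679238 302.68167996  68.        ]
```

View pics/w1c.png

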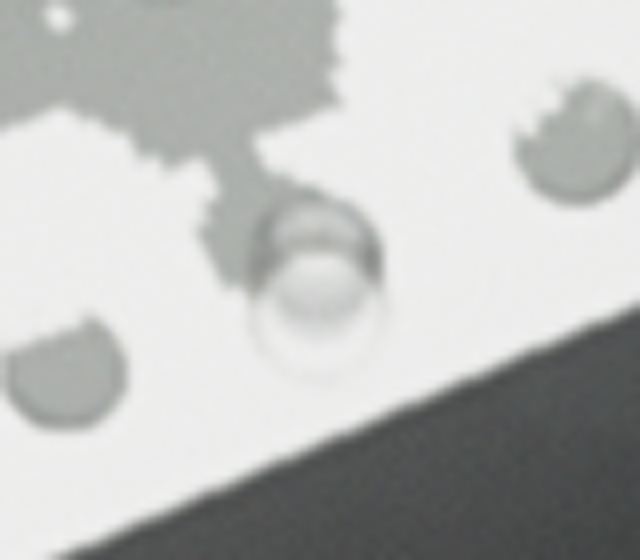

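View pics/w1d.png

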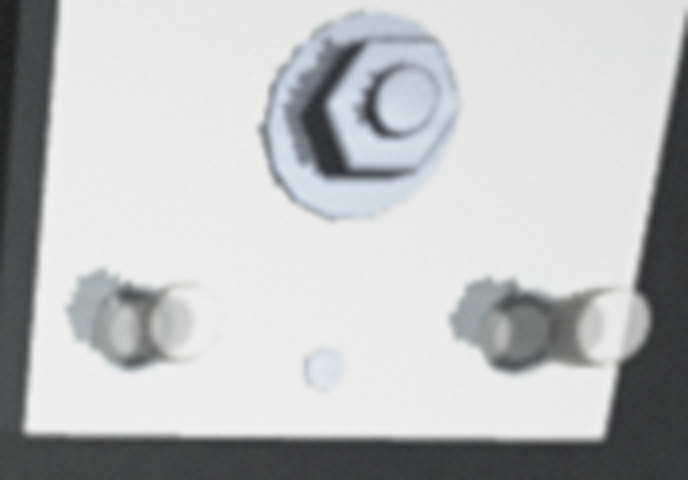

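Run:
```python
from h import *
import pickle
p=pickle.load(open("w1.pkl","rb"))
print(onz(p,(254.75,189),68))
t=pickle.load(open("p0.pkl","rb"))
for a,b in (("top",(205,165)),):pass
T=t["top"]; print(proj(T,[457.8,306,68])*1.5625)
print(tri([(p,(254.75,189)),(T,(95+433/6,195+233/6))]))
```

```text
[457.42070579 305.50455054  68.        ]
[[257.87671105 362.7026972 ]]
[454.68343186 305.41059034  55.21115952]
```

play_rows:
  moves:
    - [[0.005, 0.001, -0.15], 0, -0.3]
    - [[0.005, 0.001, -0.28], 0, -0.3]
    - [[0.005, 0.001, -0.28], 0, -0.3]

```text
clock: 3.4
position: [455.3, 306.7, 258.7]
ee_rot: [0.978, -0.209, -0.001, 0.002]
contact_force: [-0.2, 0.6, 0.8]
gripper_width: 55.3
```

```bash
cat > look.py <<'E'
import sys,pickle
from h import *
fn=sys.argv[1]; st(); p=grab(sys.argv[2] if len(sys.argv)>2 else "wrist",fn+".png"); pickle.dump(p,open(fn+".pkl","wb"))
E
python3 look.py w2
```

```text
{'clock': 3.4, 'joints': [0.888, 0.41, -0.367, -0.001, -0.8, 0.262], 'position': [455.32, 306.66, 258.72], 'ee_rot': [0.978, -0.209, -0.001, 0.002], 'contact_force': [-0.203, 0.632, 0.757], 'gripper_width': 55.313}
```

View pics/w2.png

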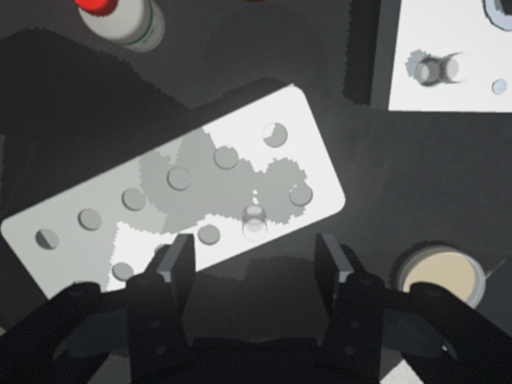

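Run:
```python
from h import *
import pickle
p=pickle.load(open("w2.pkl","rb"));q=pickle.load(open("w1.pkl","rb"))
i=p["pixels"][190:260,215:295,::-1]; cv2.imwrite("pics/w2c.png",cv2.resize(i,None,fx=8,fy=8,interpolation=cv2.INTER_CUBIC))
for v in(224,226,228):print(onz(p,(255,v),68), tri([(p,(255,v)),(q,(254.75,189))]))
print(proj(p,[[455.3,306.7,258.7-155],[455.3,306.7,258.7-173]]))
```

```text
[460.43149639 304.02995181  68.        ] [450.47558534 308.45501731  40.54263543]
[459.41038193 304.48645883  68.        ] [453.04228102 307.34096251  50.72142217]
[458.38562466 304.94459442  68.        ] [455.35237236 306.33828163  59.88168121]
[[254.76532003 268.20662583]
 [254.5318744  249.20191577]]
```

View pics/w2c.png

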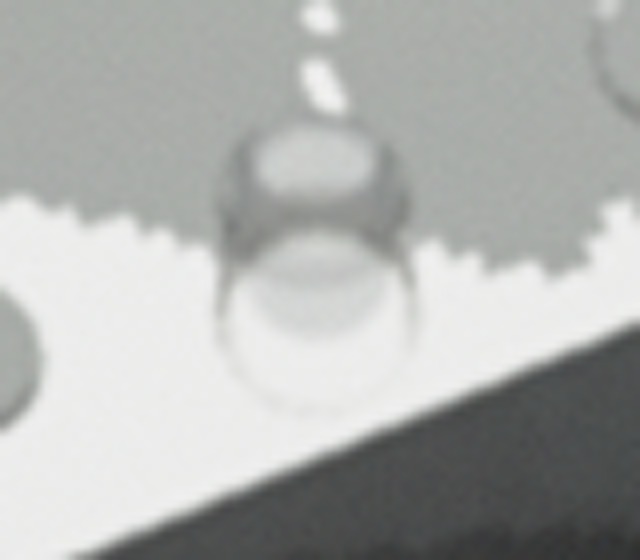

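play_rows:
  moves:
    - [[0.007, -0.004, -0.06], 0, -0.3]
    - [[0.007, -0.004, -0.122], 0, -0.3]
    - [[0.007, -0.004, -0.122], 0, 0.2]
    - [[0.007, -0.004, -0.122], 0, 1]
    - [[0.007, -0.004, -0.122], 0, 1]
    - [[0.007, -0.004, -0.122], 0, 1]
    - [[0.007, -0.004, -0.122], 0, 1]
    - [[0.007, -0.004, -0.122], 0, 1]

```text
clock: 4.45
position: [458.7, 306.4, 226.0]
ee_rot: [0.978, -0.209, 0.001, -0.0]
contact_force: [-0.5, -1.2, 6.6]
gripper_width: 10.6
```

```bash
python3 look.py w3
```

```text
{'clock': 4.45, 'joints': [0.883, 0.458, -0.394, 0.002, -0.718, 0.266], 'position': [458.716, 306.378, 225.987], 'ee_rot': [0.978, -0.209, 0.001, -0.0], 'contact_force': [-0.529, -1.187, 6.632], 'gripper_width': 10.598}
```

View pics/w3.png

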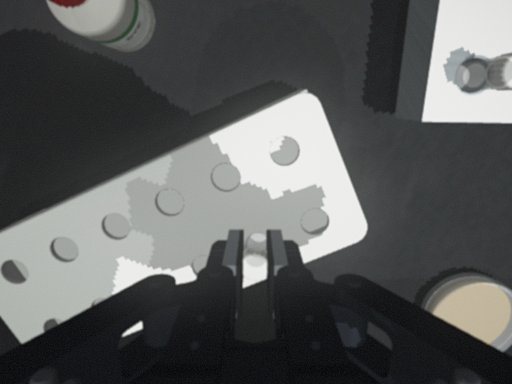

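Run:
```python
from h import *
import pickle
p=pickle.load(open("w3.pkl","rb"))
i=p["pixels"][210:310,205:315,::-1]; cv2.imwrite("pics/w3c.png",cv2.resize(i,None,fx=6,fy=6,interpolation=cv2.INTER_CUBIC))
P=np.array([458.7,306.4,226])
print(proj(p,[P-[0,0,155],P-[0,0,173],[457.3,305.5,68]]))
st()
```

```text
[[257.16996205 269.27664517]
 [256.91606856 250.27716974]
 [260.34835599 267.69236268]]
{'clock': 4.5, 'joints': [0.883, 0.458, -0.394, 0.002, -0.718, 0.266], 'position': [458.698, 306.39, 225.99], 'ee_rot': [0.978, -0.209, 0.001, -0.0], 'contact_force': [-1.565, -1.681, 7.111], 'gripper_width': 10.668}
```

View pics/w3c.png

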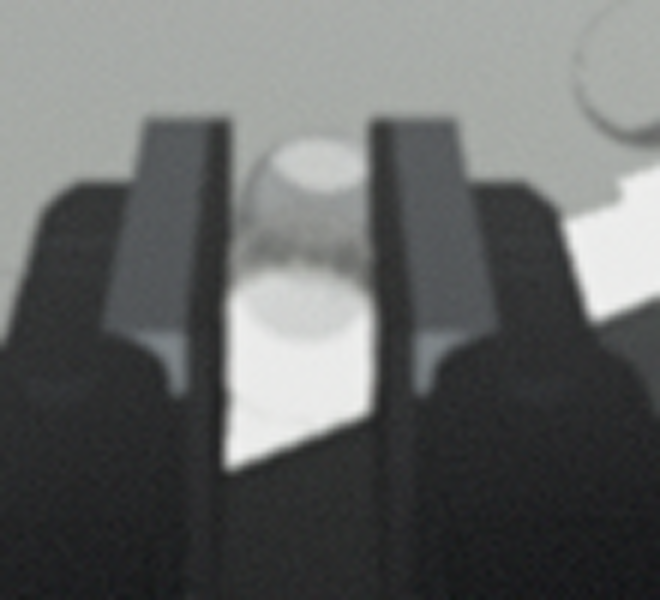

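play_rows:
  moves:
    - [[0, 0, 0.1], 0, 1]
    - [[0, 0, 0.28], 0, 1]
    - [[0.1, -0.3, 0.28], 0, 1]
    - [[0.227, -0.737, 0.28], 0, 1]
    - [[0.227, -0.737, 0.28], 0, 1]
    - [[0.227, -0.737, 0.28], 0, 1]
    - [[0.227, -0.737, 0.28], 0, 1]
    - [[0.227, -0.737, 0.28], 0, 1]

```text
clock: 5.5
position: [526.8, 85.3, 310.2]
ee_rot: [0.978, -0.209, 0.001, -0.001]
contact_force: [0.0, 1.1, -0.1]
gripper_width: 10.6
```

```bash
python3 look.py w4
```

```text
{'clock': 5.5, 'joints': [0.465, 0.321, -0.349, 0.0, -0.898, 0.685], 'position': [526.799, 85.284, 310.228], 'ee_rot': [0.978, -0.209, 0.001, -0.001], 'contact_force': [0.011, 1.073, -0.101], 'gripper_width': 10.612}
```

View pics/w4.png

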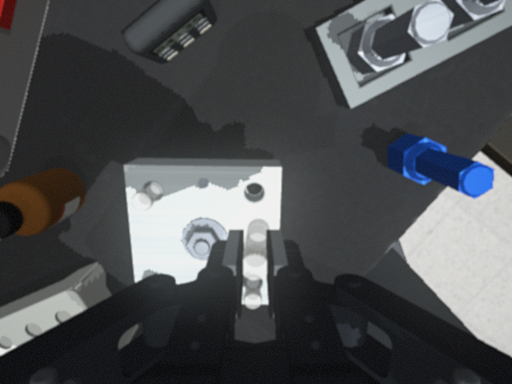

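Run:
```python
from h import *
import pickle
p=pickle.load(open("w4.pkl","rb"))
i=p["pixels"][150:290,110:300,::-1]; cv2.imwrite("pics/w4c.png",cv2.resize(i,None,fx=4.2,fy=4.2,interpolation=cv2.INTER_CUBIC))
P=np.array([526.8,85.3,310.2])
print(proj(p,[P-[0,0,155],P-[0,0,158],P-[0,0,202],P-[0,0,266]]))
print(onz(p,(254.5,190),44))
```

```text
[[257.50922338 269.3482036 ]
 [257.46059144 265.85843127]
 [256.92390613 227.34651271]
 [256.47539709 195.16202073]]
[531.01763189  85.03735508  44.        ]
```

View pics/w4c.png

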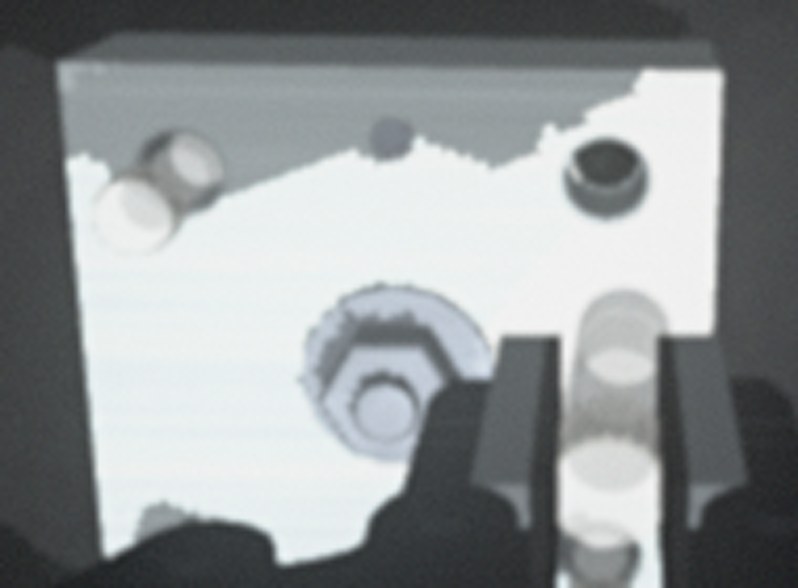

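Run:
```python
from h import *
import pickle
p=pickle.load(open("w4.pkl","rb"))
print("pocket",onz(p,(254.3,192.4),44),"vial",onz(p,(258.1,228.6),108.2),"cap",onz(p,(255.4,263),152))
# nut, corners
o=lambda x,y,z:onz(p,(110+x/4.2,150+y/4.2),z)
print("tl,tr,stud,vial",o(57,62,44),o(722,70,44),o(388,413,61),o(135,213,70))
```

```text
pocket [529.37729987  85.9342423   44.        ] vial [525.84249051  85.00341769 108.2       ] cap [528.30724187  85.59917504 152.        ]
tl,tr,stud,vial [587.53988802 164.69603879  44.        ] [539.02494387  59.48262053  44.        ] [510.49240511 135.79603436  61.        ] [561.46202077 153.91213366  70.        ]
```

play_rows:
  moves:
    - [[0.01, 0.003, -0.1], 0, 1]
    - [[0.01, 0.003, -0.19], 0, 1]
    - [[0.01, 0.003, -0.19], 0, 1]

```text
clock: 5.92
position: [528.9, 87.7, 251.5]
ee_rot: [0.978, -0.207, -0.001, 0.001]
contact_force: [0.2, -0.2, 0.2]
gripper_width: 10.4
```

```bash
python3 look.py w5
python3 - <<'E'
from h import *
import pickle
p=pickle.load(open("w5.pkl","rb"))
print(proj(p,[[529.3,86,44]]))
i=p["pixels"][170:290,180:330,::-1]; cv2.imwrite("pics/w5c.png",cv2.resize(i,None,fx=5,fy=5,interpolation=cv2.INTER_CUBIC))
E
```

```text
{'clock': 5.925, 'joints': [0.467, 0.401, -0.407, -0.0, -0.765, 0.686], 'position': [528.895, 87.682, 251.499], 'ee_rot': [0.978, -0.207, -0.001, 0.001], 'contact_force': [0.174, -0.184, 0.166], 'gripper_width': 10.443}
[[257.96212908 220.95992881]]
```

View pics/w5c.png

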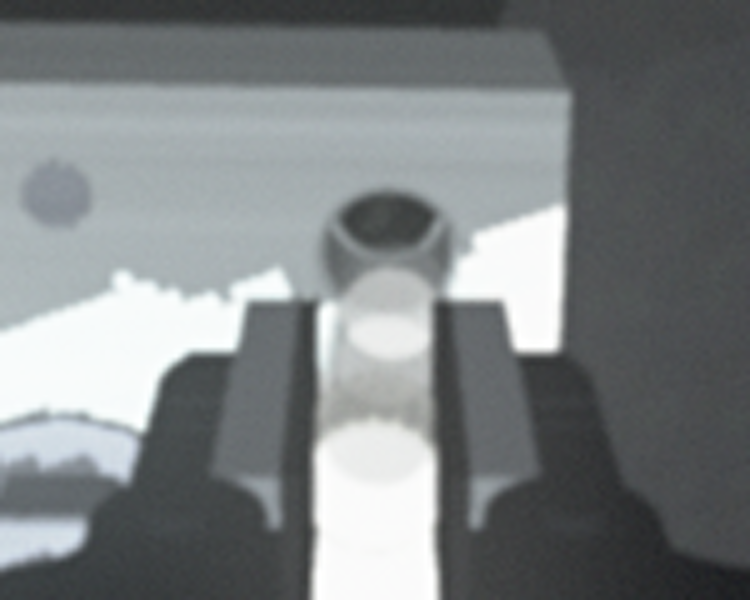

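Run:
```python
from h import *
import pickle
p=pickle.load(open("w5.pkl","rb"))
print(onz(p,(257.7,220.4),44),onz(p,(257.8,232.2),49.5), onz(p,(180+378/5,170+450/5),93.5))
```

```text
[529.67557525  85.99942322  44.        ] [525.12472473  88.00788595  49.5       ] [531.08070381  86.96408122  93.5       ]
```

Run:
```python
from h import *
import pickle
a=[]
for n,(x,y) in (("w4",(225,205)),("w5",(225,205))):
    p=pickle.load(open(n+".pkl","rb"))
    i=p["pixels"][y:y+75,x:x+65,::-1]; i=cv2.resize(i,None,fx=6,fy=6,interpolation=cv2.INTER_CUBIC); 
    i=cv2.convertScaleAbs(i,alpha=1.2,beta=-40)
    a.append(i)
cv2.imwrite("pics/cmp.png",np.hstack(a))
```

```text
(no output)
```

View pics/cmp.png

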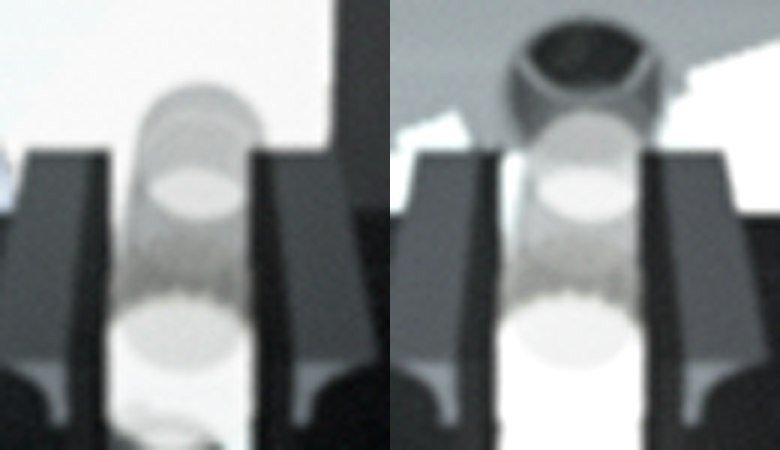

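Run:
```python
from h import *
import pickle
p=pickle.load(open("w5.pkl","rb"))
print(onz(p,(257.7,220.4),44),onz(p,(258.2,228.6),49.5), onz(p,(255.2,266.5),93.5))
```

```text
[529.67557525  85.99942322  44.        ] [527.02583322  86.92605059  49.5       ] [528.32090651  88.37303738  93.5       ]
```

play_rows:
  moves:
    - [[0.008, -0.003, 0], 0, 1]
    - [[0.008, -0.003, -0.02], 0, 1]
    - [[0.008, -0.004, -0.045], 0, 1]
    - [[0.008, -0.004, -0.065], 0, 1]
    - [[0.006, -0.005, -0.08], 0, 1]
    - [[0.006, -0.005, -0.08], 0, 1]

```text
clock: 6.72
position: [531.2, 86.1, 228.2]
ee_rot: [0.978, -0.207, 0.0, 0.0]
contact_force: [-0.7, 0.8, -0.7]
gripper_width: 10.4
```

```bash
python3 look.py w6
python3 - <<'E'
from h import *
import pickle
p=pickle.load(open("w6.pkl","rb"))
i=p["pixels"][170:290,180:330,::-1]; cv2.imwrite("pics/w6c.png",cv2.resize(i,None,fx=5,fy=5,interpolation=cv2.INTER_CUBIC))
E
```

```text
{'clock': 6.725, 'joints': [0.462, 0.437, -0.424, 0.001, -0.71, 0.69], 'position': [531.211, 86.137, 228.239], 'ee_rot': [0.978, -0.207, 0.0, 0.0], 'contact_force': [-0.691, 0.817, -0.693], 'gripper_width': 10.431}
```

View pics/w6c.png

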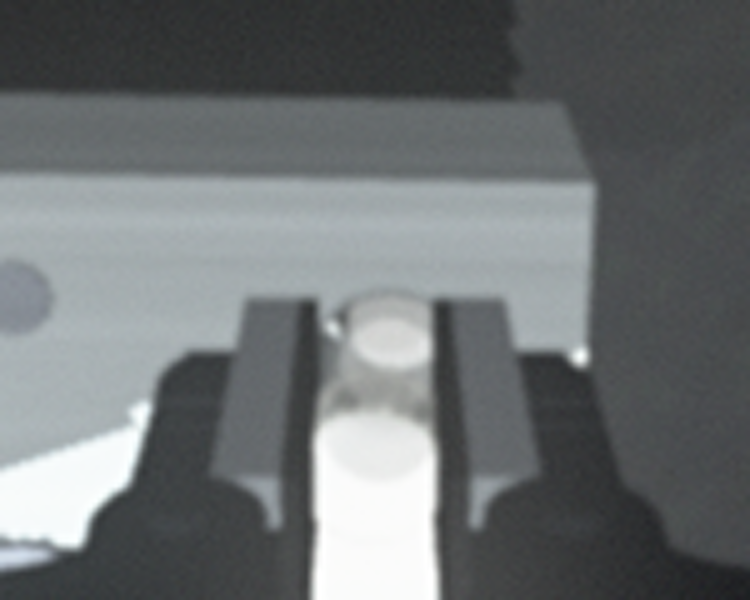

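play_rows:
  moves:
    - [[0, 0, -0.003], 0, 0.3]
    - [[0, 0, -0.003], 0, 0.2]
    - [[0, 0, -0.003], 0, 0.1]
    - [[0, 0, 0.05], 0, 0.1]
    - [[0, 0, 0.25], 0, 0]
    - [[0, 0, 0.4], 0, 0]
    - [[0, 0, 0.4], 0, -0.1]

```text
clock: 7.65
position: [532.2, 86.5, 352.8]
ee_rot: [0.978, -0.207, 0.004, -0.002]
contact_force: [-0.7, 0.0, -1.0]
gripper_width: 46.8
```

```bash
python3 look.py w7
```

```text
{'clock': 7.65, 'joints': [0.462, 0.283, -0.283, 0.002, -0.995, 0.69], 'position': [532.152, 86.487, 352.818], 'ee_rot': [0.978, -0.207, 0.004, -0.002], 'contact_force': [-0.742, 0.005, -1.017], 'gripper_width': 46.785}
```

View pics/w7.png

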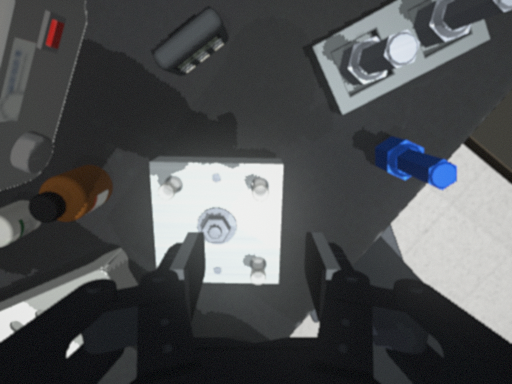

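Run:
```python
from h import *
import pickle
p=pickle.load(open("w7.pkl","rb"))
i=p["pixels"][145:300,140:300,::-1]; cv2.imwrite("pics/w7c.png",cv2.resize(i,None,fx=5,fy=5,interpolation=cv2.INTER_CUBIC)[:,:800])
i=p["pixels"][0:115,300:512,::-1]; cv2.imwrite("pics/w7d.png",cv2.resize(i,None,fx=3.77,fy=3.77,interpolation=cv2.INTER_CUBIC))
```

```text
(no output)
```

View pics/w7c.png

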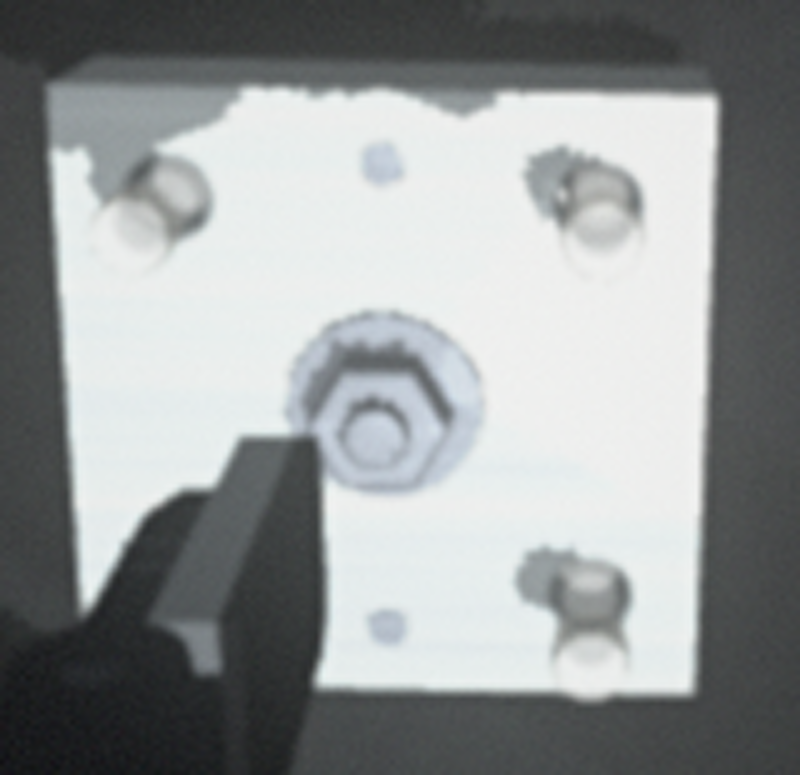

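View pics/w7d.png

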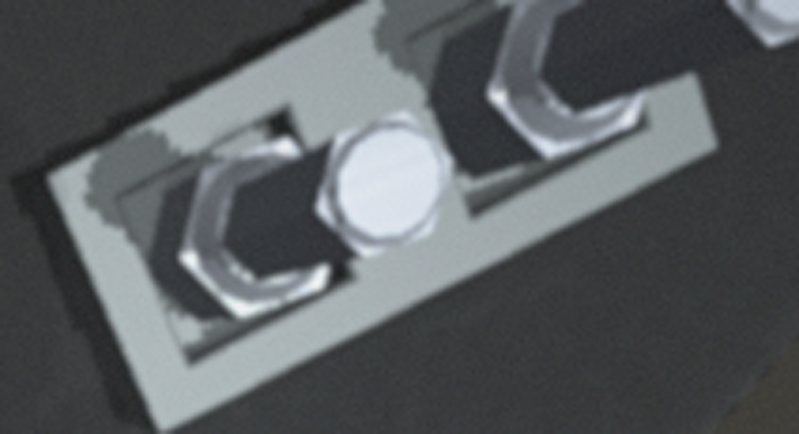

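Run:
```python
from h import *
import pickle
p=pickle.load(open("w7.pkl","rb"))
tl,tr,br=[onz(p,uv,44) for uv in((149,162),(283.6,164),(279,284))]
print(tl,tr,br,"c",(tl+br)/2,np.linalg.norm(tl-tr),np.linalg.norm(tr-br),np.degrees(np.arctan2(*(tl-tr)[1::-1])))
print("stud",onz(p,(215,232.4),61),"washer",onz(p,(140+387/5,145+402/5),46))
print("vial",onz(p,(140+603/5,145+238/5),70))
print("k1",onz(p,(403.4,48.5),101))
a,b=onz(p,(300+160/3.77,432/3.77),20),onz(p,(300+717/3.77,150/3.77),20); print(a,b,np.degrees(np.arctan2(*(a-b)[1::-1])))
```

```text
[587.35389728 164.97021579  44.        ] [538.86284558  59.31605233  44.        ] [433.09513135 107.9335268   44.        ] c [510.22451431 136.4518713   44.        ] 116.25052409260472 116.40647833323561 65.34676256909418
stud [511.04819857 136.06288082  61.        ] washer [511.42376304 135.53034506  46.        ]
vial [530.15138774  85.09658998  70.        ]
k1 [588.02792537 -37.23507249 101.        ]
[554.26421237  -6.42693742  20.        ] [ 562.01361529 -141.88409536   20.        ] 93.27427977217252
```

play_rows:
  moves:
    - [[0.193, -0.52, 0.07], 0, -0.1]
    - [[0.193, -0.52, 0.07], 0, -0.1]
    - [[0.193, -0.52, 0.07], 0, -0.1]
    - [[0.193, -0.52, 0.07], 0, -0.1]
    - [[0.193, -0.52, 0.07], 0, -0.1]

```text
clock: 8.32
position: [588.8, -69.7, 369.6]
ee_rot: [0.978, -0.208, 0.0, -0.001]
contact_force: [0.4, 0.9, 0.3]
gripper_width: 47.0
```

```bash
python3 look.py w8;python3 - <<'E'
from h import *
import pickle
p=pickle.load(open("w8.pkl","rb"))
print(proj(p,[[588,-37,101],[591,-105,101]]))
i=p["pixels"][100:260,130:390,::-1]; cv2.imwrite("pics/w8c.png",cv2.resize(i,None,fx=3.07,fy=3.07,interpolation=cv2.INTER_CUBIC))
E
```

```text
{'clock': 8.325, 'joints': [0.155, 0.357, -0.126, -0.002, -1.087, 0.999], 'position': [588.829, -69.656, 369.563], 'ee_rot': [0.978, -0.208, 0.0, -0.001], 'contact_force': [0.365, 0.925, 0.329], 'gripper_width': 47.032}
[[218.0425363  211.10018367]
 [298.82128641 172.53270901]]
```

View pics/w8.png

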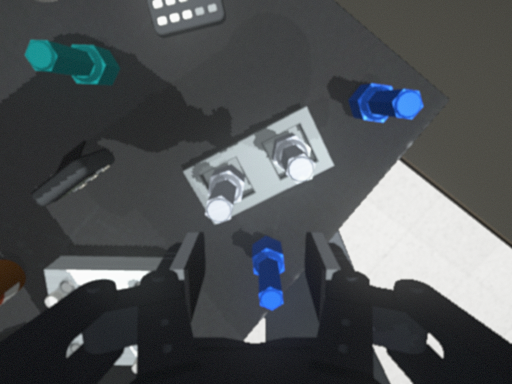

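View pics/w8c.png

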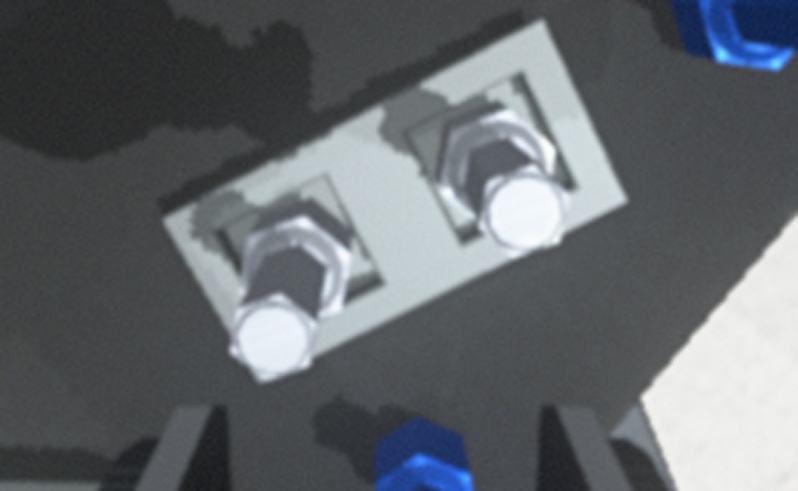

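```bash
cat > rect.py <<'E'
from h import *
def rect(p,c,z,half=20,s=8):
    n=int(2*half*s); 
    # image: right = -y, up = +x (world)
    jj,ii=np.meshgrid(np.arange(n),np.arange(n))
    X=c[0]+half-ii/s; Y=c[1]+half-jj/s
    uv=proj(p,np.c_[X.ravel(),Y.ravel(),np.full(n*n,z)]).astype(np.float32)
    return cv2.remap(p["pixels"][:,:,::-1].copy(),uv[:,0].reshape(n,n),uv[:,1].reshape(n,n),cv2.INTER_CUBIC)
E
python3 - <<'E'
from rect import *
import pickle
p=pickle.load(open("w8.pkl","rb"))
a=[rect(p,c,z,25,7) for c,z in (((588,-37),101),((591,-105),101))]
b=[rect(p,c,z,25,7) for c,z in (((588,-37),38),((591,-105),38))]
cv2.imwrite("pics/r8.png",cv2.resize(np.vstack([np.hstack(a),np.hstack(b)]),(600,600)))
E
```

```text
(no output)
```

View pics/r8.png

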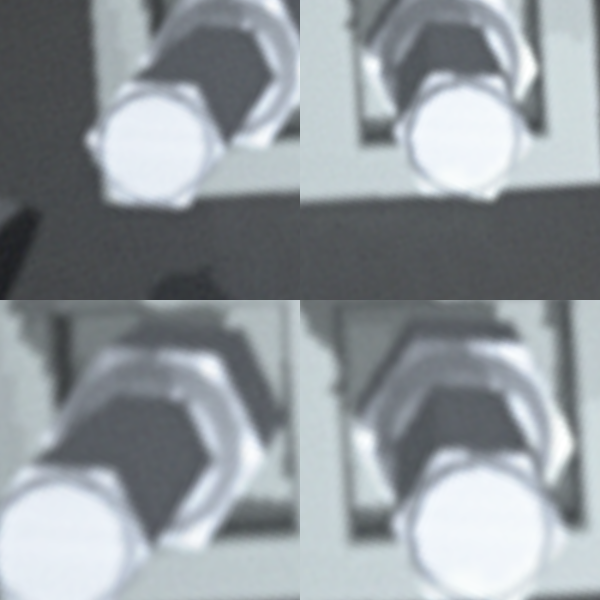

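Run:
```python
from rect import *
import pickle
p=pickle.load(open("w8.pkl","rb"));q=pickle.load(open("w7.pkl","rb"))
uv=proj(p,[[589,-37.9,101],[593,-107,101]]); print(uv)
print(tri([(p,uv[0]),(q,(403.4,48.5))]))
# refined center+hexfit: maximize gradient along hexagon
from scipy.optimize import minimize
def hexfit(c,z,af,p,h0):
    half=25;s=8
    g=cv2.GaussianBlur(cv2.cvtColor(rect(p,c,z,half,s),cv2.COLOR_BGR2GRAY).astype(np.float32),(0,0),3)
    gx=cv2.Sobel(g,cv2.CV_32F,1,0);gy=cv2.Sobel(g,cv2.CV_32F,0,1)
    best=(-1,)
    t=np.linspace(-af/2/np.sqrt(3)*.8,af/2/np.sqrt(3)*.8,25)
    for a in range(-30,30,1):
      th=np.radians(a+60*np.arange(6))
      # pts world offset
      px=(np.cos(th)[:,None]*af/2-np.sin(th)[:,None]*t).ravel(); py=(np.sin(th)[:,None]*af/2+np.cos(th)[:,None]*t).ravel()
      nx=np.repeat(np.cos(th),25); ny=np.repeat(np.sin(th),25)
      for dx in np.arange(-4,4.1,.5):
        for dy in np.arange(-4,4.1,.5):
          I=np.rint((half-(px+dx))*s).astype(int).clip(0,399);J=np.rint((half-(py+dy))*s).astype(int).clip(0,399)
          v=-(gx[I,J]*-ny+gy[I,J]*-nx)   # outward derivative: bright inside
          sc=np.clip(v,-20,120).mean()
          if sc>best[0]: best=(sc,a,c[0]+dx,c[1]+dy)
    return best
print(hexfit((589,-38),101,20,p,0),hexfit((593,-107),101,20,p,0))
```

```text
[[218.53567524 209.52335312]
 [300.32424369 169.04931221]]
[588.31002021 -37.67151432  99.69415677]
(np.float64(42.71806667218225), -5, np.float64(589.0), np.float64(-38.0)) (np.float64(35.49678096161344), -3, np.float64(593.5), np.float64(-107.0))
```

play_rows:
  moves:
    - [[0, 0.106, -0.1], -0.37, -0.1]
    - [[0, 0.106, -0.25], -0.37, -0.1]
    - [[0, 0.106, -0.25], -0.37, -0.1]
    - [[0, 0.106, -0.25], -0.37, -0.1]

```text
clock: 8.88
position: [589.4, -36.7, 296.4]
ee_rot: [0.954, -0.3, 0.002, -0.001]
contact_force: [0.1, 0.1, 1.4]
gripper_width: 47.2
```

```bash
python3 look.py w9;python3 - <<'E'
from rect import *
import pickle
p=pickle.load(open("w9.pkl","rb"))
print(proj(p,[[589,-38,101]]))
cv2.imwrite("pics/r9.png",rect(p,(589,-38),101,30,8))
E
```

```text
{'clock': 8.875, 'joints': [0.212, 0.423, -0.226, -0.0, -0.918, 0.75], 'position': [589.368, -36.692, 296.352], 'ee_rot': [0.954, -0.3, 0.002, -0.001], 'contact_force': [0.1, 0.095, 1.352], 'gripper_width': 47.245}
[[259.91564776 231.10823291]]
```

View pics/w9.png

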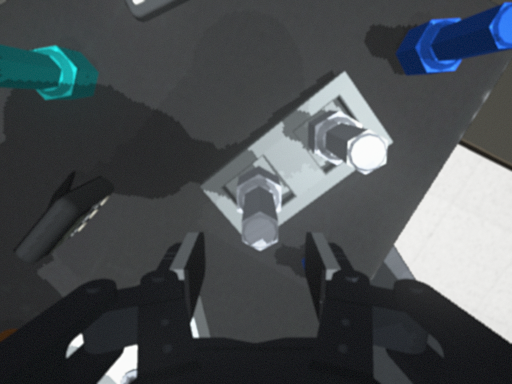

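View pics/r9.png

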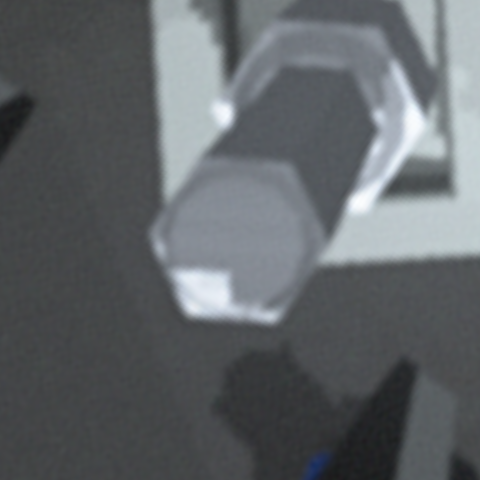

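play_rows:
  moves:
    - [[0, -0.003, -0.12], 0.03, -0.1]
    - [[0, -0.003, -0.211], 0.03, -0.1]
    - [[0, -0.003, -0.211], 0.03, 0]
    - [[0, -0.003, -0.211], 0.03, 1]
    - [[0, -0.003, -0.211], 0.03, 1]
    - [[0, -0.003, -0.211], 0.03, 1]
    - [[0, -0.003, -0.211], 0.03, 1]

```text
clock: 9.8
position: [590.3, -37.8, 235.7]
ee_rot: [0.956, -0.292, 0.004, -0.002]
contact_force: [0.0, -0.2, 7.5]
gripper_width: 19.0
```

```bash
python3 look.py w10
```

```text
{'clock': 9.8, 'joints': [0.21, 0.497, -0.286, 0.001, -0.779, 0.767], 'position': [590.277, -37.781, 235.732], 'ee_rot': [0.956, -0.292, 0.004, -0.002], 'contact_force': [0.048, -0.198, 7.493], 'gripper_width': 18.965}
```

View pics/w10.png

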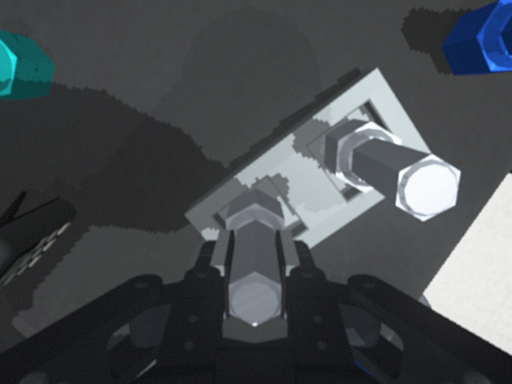

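play_rows:
  moves:
    - [[0, 0, 0.12], 0, 1]
    - [[0, 0, 0.265], 0, 1]
    - [[-0.05, 0.12, 0.265], -0.2, 1]
    - [[-0.262, 0.58, 0.265], -0.69, 1]
    - [[-0.262, 0.58, 0.265], -0.69, 1]
    - [[-0.262, 0.58, 0.265], -0.69, 1]
    - [[-0.262, 0.58, 0.265], -0.69, 1]
    - [[-0.262, 0.58, 0.265], -0.69, 1]

```text
clock: 10.85
position: [511.6, 136.0, 315.2]
ee_rot: [0.888, -0.459, 0.004, -0.001]
contact_force: [-0.5, -0.7, -1.5]
gripper_width: 19.2
```

```bash
python3 look.py w11
python3 - <<'E'
from rect import *
import pickle
p=pickle.load(open("w11.pkl","rb"))
i=p["pixels"][120:320,150:360,::-1]; cv2.imwrite("pics/w11c.png",cv2.resize(i,None,fx=3,fy=3,interpolation=cv2.INTER_CUBIC))
E
```

```text
{'clock': 10.85, 'joints': [0.568, 0.308, -0.358, 0.008, -0.899, 0.044], 'position': [511.609, 136.025, 315.16], 'ee_rot': [0.888, -0.459, 0.004, -0.001], 'contact_force': [-0.486, -0.7, -1.527], 'gripper_width': 19.241}
```

View pics/w11.png

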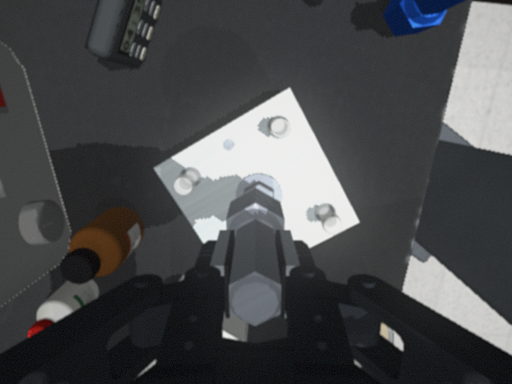

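View pics/w11c.png

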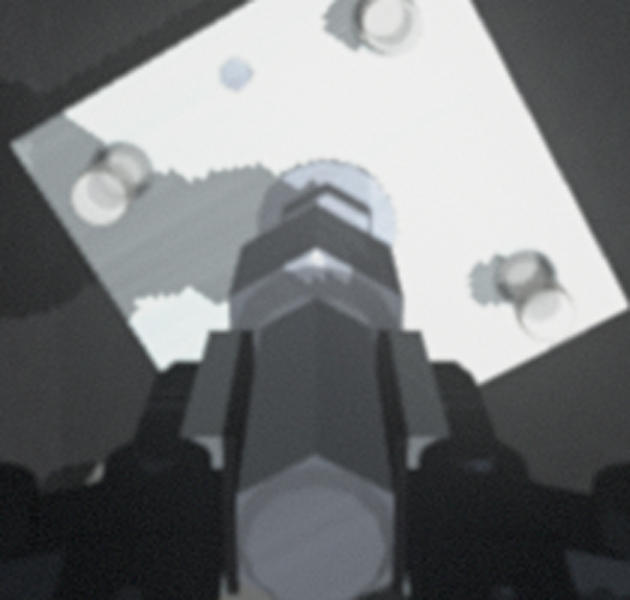

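Run:
```python
from rect import *
import pickle
p=pickle.load(open("w11.pkl","rb"))
h=2*np.arctan2(-.459,.888); print("heading",np.degrees(h)); d=np.array([np.cos(h),np.sin(h)]); l=np.array([-d[1],d[0]])
o=lambda x,y,z:onz(p,(150+x/3,120+y/3),z)
T=np.array([511.6,136.0])
def tool(X): return np.round([(X[:2]-T)@d,(X[:2]-T)@l],2)
m=o(318,207,85.5); print("mouth corner",m,tool(m), "-> axis",m[:2]-18.475*d)
for n,x,y,z in (("mouth L",243,246,85.5),("mouth R",389,246,85.5),("barreltop front",318,250,117.5),("top front corner",316,457,180.5),("topL",238,498,180.5),("topR",392,498,180.5)): print(n,tool(o(x,y,z)))
print("nut centre in tool",tool(np.array([510.7,136.2])))
W=np.array([[510.7+18*np.cos(a),136.2+18*np.sin(a),46] for a in np.linspace(0,6.28,100)])
uv=(proj(p,W)-[150,120])*3; print(uv.min(0),uv.max(0))
N=np.array([[510.7+12.7*d[0],136.2+12.7*d[1],z] for z in (46,57)]);print((proj(p,N)-[150,120])*3)
img=p["pixels"][120:320,150:360,::-1]; img=cv2.resize(img,None,fx=3,fy=3)
cv2.polylines(img,[uv.astype(int)],True,(0,0,255))
cv2.imwrite("pics/w11e.png",img[100:400,150:500].repeat(2,0).repeat(2,1))
```

```text
heading -54.668151719312064
mouth corner [521.67120387 124.57277586  85.5       ] [15.15  1.61] -> axis [510.98690461 139.64498122]
mouth L [ 6.54 17.53]
mouth R [  6.6  -13.48]
barreltop front [15.8   1.55]
top front corner [10.16  1.66]
topL [ 4.68 10.96]
topR [ 4.75 -7.4 ]
nut centre in tool [-0.68 -0.62]
[255.95812419 157.35030342] [398.10174991 293.91061127]
[[327.18632713 178.12352669]
 [327.51777457 188.74815679]]
```

View pics/w11e.png

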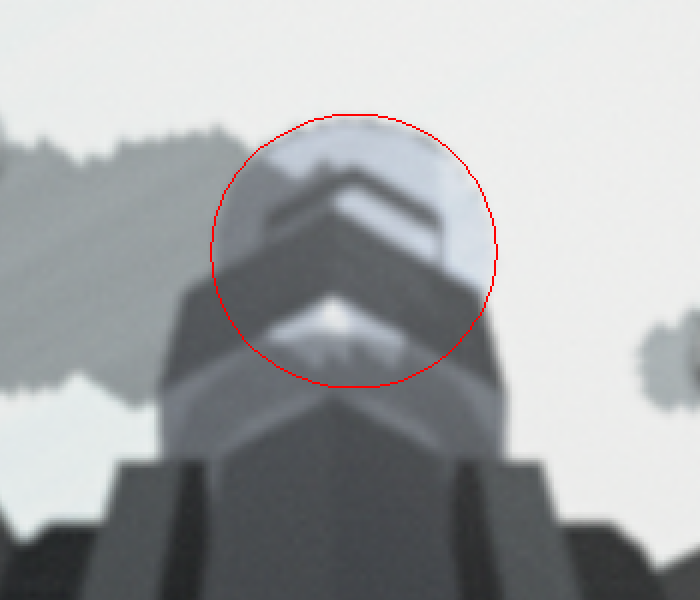

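play_rows:
  moves:
    - [[-0.002, -0.007, -0.03], 0, 1]
    - [[-0.002, -0.007, -0.065], 0, 1]
    - [[-0.002, -0.007, -0.065], 0, 1]
    - [[-0.002, -0.007, -0.065], 0, 1]

```text
clock: 11.4
position: [511.4, 133.4, 295.4]
ee_rot: [0.888, -0.46, 0.004, -0.001]
contact_force: [0.2, 0.2, -1.5]
gripper_width: 18.9
```

```bash
python3 look.py w12
cat > meas.py <<'E'
import sys,pickle
from rect import *
p=pickle.load(open(sys.argv[1]+".pkl","rb"))
i=p["pixels"][150:350,180:330,::-1]; i=cv2.resize(i,None,fx=5,fy=5,interpolation=cv2.INTER_CUBIC)[:600]; cv2.imwrite("pics/"+sys.argv[1]+"c.png",i)
E
python3 meas.py w12
```

```text
{'clock': 11.4, 'joints': [0.564, 0.33, -0.384, 0.008, -0.851, 0.046], 'position': [511.423, 133.414, 295.432], 'ee_rot': [0.888, -0.46, 0.004, -0.001], 'contact_force': [0.243, 0.195, -1.524], 'gripper_width': 18.938}
```

View pics/w12c.png

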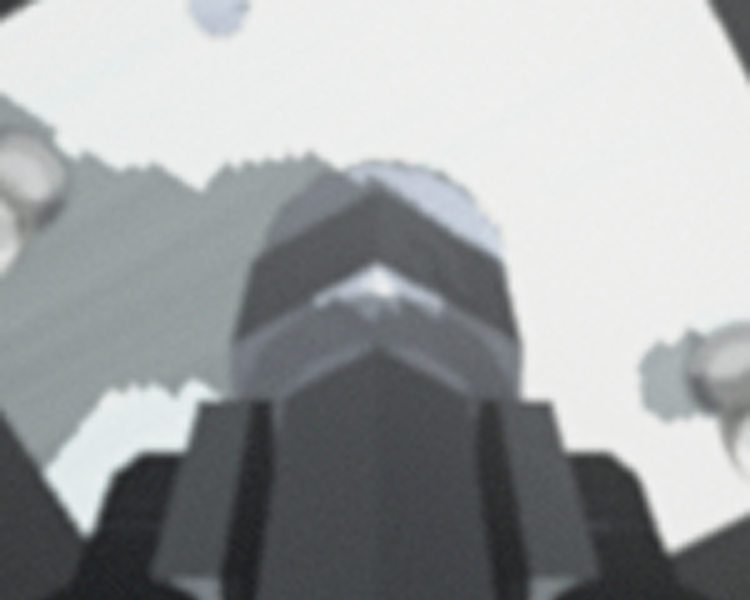

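Run:
```python
from rect import *
import pickle
p=pickle.load(open("w12.pkl","rb"))
h=2*np.arctan2(-.46,.888); d=np.array([np.cos(h),np.sin(h)]); l=np.array([-d[1],d[0]])
T=np.array([511.42,133.41])
tool=lambda X:np.round([(X[:2]-T)@d,(X[:2]-T)@l],2)
o=lambda x,y,z:onz(p,(180+x/5,150+y/5),z)
pts=np.array([o(*q,46)[:2] for q in [(502,250),(480,203),(450,180),(400,162),(330,172),(300,195),(275,225),(266,245)]])
from scipy.optimize import least_squares
r=least_squares(lambda c:np.hypot(*(pts-c).T)-18,pts.mean(0)+[-5,5]); print("washer",r.x,r.fun.round(2),tool(r.x))
zm=295.4-229.7
m=o(377,190,zm);print("corner",tool(m)-[18.475,0]); 
for q in [(262,252),(497,247)]: print(tool(o(*q,zm)))
i=rect(p,r.x,46,30,12); cv2.circle(i,(360,360),18*12,(0,0,255),1); cv2.imwrite("pics/r12.png",i[:500])
```

```text
washer [510.11900769 136.79624214] [-0.67  0.07  0.02  0.26  0.32 -0.2  -0.26 -0.34] [-3.52  0.89]
corner [-2.635  1.89 ]
[ 7.63 16.52]
[  8.38 -13.38]
```

View pics/r12.png

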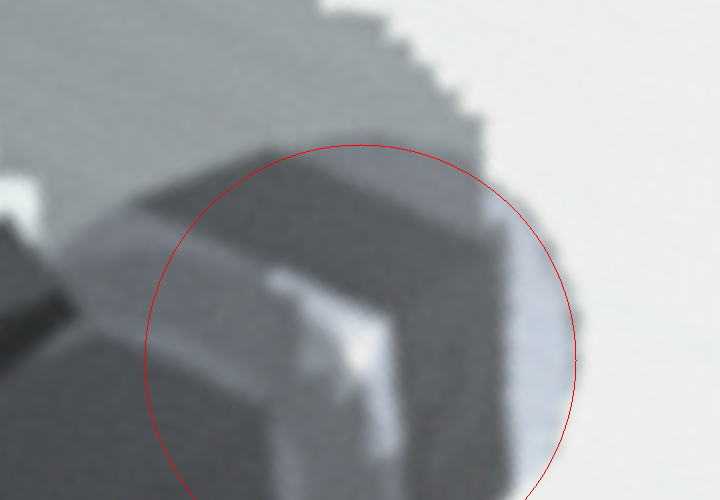

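play_rows:
  moves:
    - [[-0.003, 0.001, -0.01], 0, 1]
    - [[-0.003, 0.001, -0.025], 0, 1]
    - [[-0.003, 0.001, -0.035], 0, 1]
    - [[-0.003, 0.001, -0.045], 0, 1]
    - [[-0.003, 0.001, -0.05], 0, 1]
    - [[-0.003, 0.001, -0.05], 0, 1]

```text
clock: 12.2
position: [510.6, 134.0, 286.4]
ee_rot: [0.889, -0.459, 0.006, -0.001]
contact_force: [-11.4, -0.8, 30.7]
gripper_width: 18.7
```

play_rows:
  moves:
    - [[-0.003, 0, -0.012], 0, 1]
    - [[-0.006, 0, -0.012], 0, 1]
    - [[-0.006, 0.004, -0.012], 0, 1]
    - [[-0.003, 0.007, -0.012], 0, 1]
    - [[0, 0.007, -0.012], 0, 1]
    - [[0.004, 0.006, -0.012], 0, 1]
    - [[0.006, 0, -0.012], 0, 1]
    - [[0.005, -0.005, -0.012], 0, 1]
    - [[0, -0.006, -0.012], 0, 1]
    - [[-0.005, -0.005, -0.012], 0, 1]
    - [[-0.006, 0, -0.012], 0, 1]
    - [[0, 0, -0.012], 0, 1]

```text
clock: 13.7
position: [511.5, 133.8, 286.4]
ee_rot: [0.889, -0.458, 0.008, -0.001]
contact_force: [-4.6, -2.5, 18.3]
gripper_width: 19.2
```

```bash
python3 look.py w13; python3 meas.py w13
```

```text
{'clock': 13.7, 'joints': [0.566, 0.341, -0.398, 0.016, -0.822, 0.044], 'position': [511.521, 133.82, 286.444], 'ee_rot': [0.889, -0.458, 0.008, -0.001], 'contact_force': [-4.644, -2.481, 18.296], 'gripper_width': 19.227}
```

View pics/w13c.png

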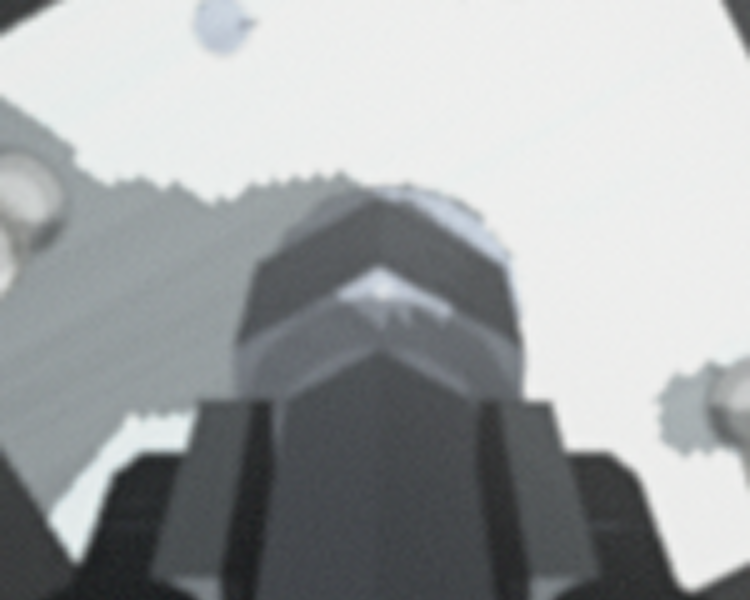

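```bash
cat > fit.py <<'E'
from rect import *
import pickle,sys
from scipy.optimize import least_squares
# overlay predicted washer + mouth hex for given centers
def overlay(name,c,h,zm,out,x0=180,y0=150,s=5):
    p=pickle.load(open(name+".pkl","rb"))
    i=p["pixels"][y0:y0+200,x0:x0+150,::-1]; i=cv2.resize(i,None,fx=s,fy=s,interpolation=cv2.INTER_CUBIC)
    def dr(X,col,cl=True):
        uv=(proj(p,X)+0.5-[x0,y0])*s-0.5; cv2.polylines(i,[np.rint(uv).astype(int)],cl,col,1,cv2.LINE_AA)
    a=np.linspace(0,2*np.pi,90)
    dr(np.c_[c[0]+18*np.cos(a),c[1]+18*np.sin(a),0*a+46],(0,0,255))
    k=np.radians(h+60*np.arange(6))
    for z,r,col in((zm,18.475,(0,160,0)),(zm+32,18.475,(200,0,0))): dr(np.c_[c[0]+r*np.cos(k),c[1]+r*np.sin(k),0*k+z],col)
    cv2.imwrite("pics/"+out,i[100:500])
E
python3 - <<'E'
from fit import *
p=pickle.load(open("w13.pkl","rb"))
o=lambda x,y,z:onz(p,(180+x/5,150+y/5),z)
pts=np.array([o(*q,46)[:2] for q in [(512,262),(480,220),(440,195),(400,186),(310,212),(283,240)]])
r=least_squares(lambda c:np.hypot(*(pts-c).T)-18,pts.mean(0)+[-5,5]); print(r.x,r.fun.round(2))
overlay("w13",r.x,-54.7,57,"o13.png")
E
```

```text
[510.47987089 137.02640738] [-0.05 -0.09  0.05  0.09  0.03 -0.12]
```

View pics/o13.png

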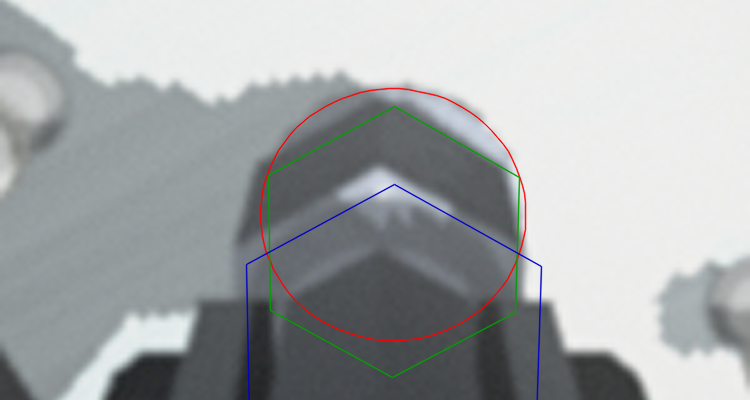

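play_rows:
  moves:
    - [[0, 0, 0.01], 0, 1]
    - [[-0.007, 0, 0.008], 0, 1]
    - [[-0.007, 0, 0], 0, 1]
    - [[-0.007, 0, -0.012], 0, 1]
    - [[-0.007, 0, -0.014], 0, 1]
    - [[-0.007, 0, -0.014], 0, 1]

```text
clock: 14.5
position: [509.4, 134.0, 286.4]
ee_rot: [0.89, -0.457, 0.008, -0.001]
contact_force: [-9.8, -0.8, 25.9]
gripper_width: 19.1
```

```bash
python3 look.py w14
python3 - <<'E'
from fit import *
overlay("w14",(510.5,137.0),-54.5,57,"o14.png")
E
```

```text
{'clock': 14.5, 'joints': [0.569, 0.338, -0.404, 0.018, -0.819, 0.042], 'position': [509.351, 133.956, 286.356], 'ee_rot': [0.89, -0.457, 0.008, -0.001], 'contact_force': [-9.801, -0.753, 25.907], 'gripper_width': 19.144}
```

View pics/o14.png

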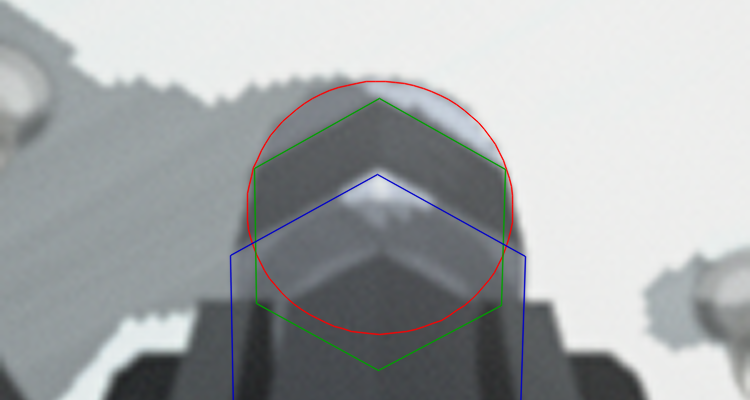

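play_rows:
  moves:
    - [[-0.003, 0, -0.014], 0, 1]
    - [[-0.003, 0.003, -0.014], 0.1, 1]
    - [[0, 0.004, -0.014], 0.1, 1]
    - [[0.003, 0.003, -0.014], 0, 1]
    - [[0.004, 0, -0.014], -0.1, 1]
    - [[0.003, -0.003, -0.014], -0.1, 1]
    - [[0, -0.004, -0.014], 0, 1]
    - [[-0.003, -0.003, -0.014], 0.1, 1]
    - [[-0.006, 0, -0.014], 0, 1]
    - [[-0.006, 0.004, -0.014], -0.1, 1]
    - [[-0.002, 0.002, -0.014], 0, 1]
    - [[0, 0, -0.014], 0, 1]

```text
clock: 16.05
position: [511.0, 134.9, 286.5]
ee_rot: [0.89, -0.456, 0.011, -0.004]
contact_force: [-5.1, 2.1, 21.4]
gripper_width: 19.3
```

play_rows:
  moves:
    - [[0, 0, 0.05], 0, 1]
    - [[0, 0, 0.11], 0, 1]
    - [[0.08, -0.2, 0.11], 0.2, 1]
    - [[0.264, -0.576, 0.11], 0.68, 1]
    - [[0.264, -0.576, 0.11], 0.68, 1]
    - [[0.264, -0.576, 0.11], 0.68, 1]
    - [[0.264, -0.576, 0.11], 0.68, 1]
    - [[0.264, -0.576, 0.11], 0.68, 1]

```text
clock: 17.05
position: [589.7, -36.8, 319.1]
ee_rot: [0.957, -0.29, 0.01, -0.005]
contact_force: [-0.5, 1.3, -1.6]
gripper_width: 19.0
```

```bash
python3 look.py w15
python3 - <<'E'
from fit import *
p=pickle.load(open("w15.pkl","rb"))
i=p["pixels"][100:320,150:400,::-1]; cv2.imwrite("pics/w15c.png",cv2.resize(i,None,fx=3,fy=3,interpolation=cv2.INTER_CUBIC)[:600])
E
```

```text
{'clock': 17.05, 'joints': [0.212, 0.396, -0.204, 0.0, -0.949, 0.77], 'position': [589.679, -36.807, 319.09], 'ee_rot': [0.957, -0.29, 0.01, -0.005], 'contact_force': [-0.485, 1.26, -1.616], 'gripper_width': 19.028}
```

View pics/w15c.png

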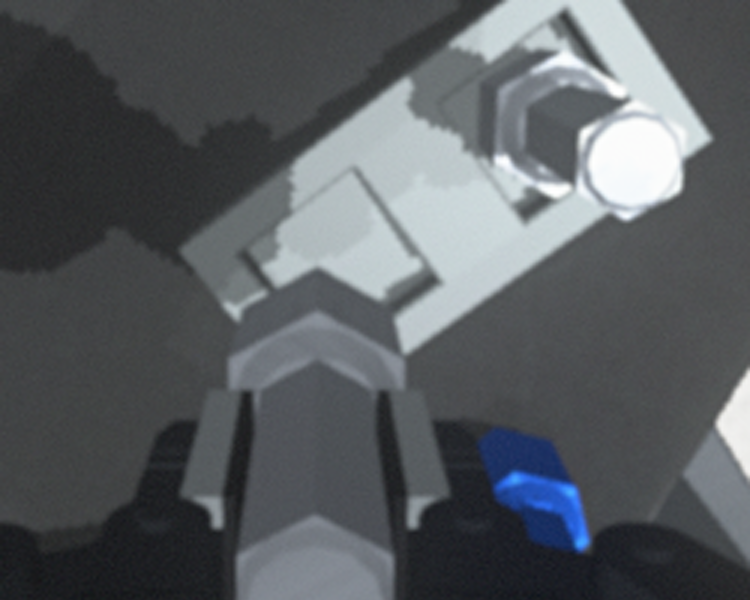

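Run:
```python
from fit import *
p=pickle.load(open("w15.pkl","rb"))
o=lambda x,y,z:onz(p,(150+x/3,100+y/3),z)
A,B,C=o(352,168,20),o(440,282,20),o(237,247,20); print(A,B,C,np.linalg.norm(A-B),np.linalg.norm(A-C))
u=(B-A)/np.linalg.norm(B-A)*20.5; v=np.array([-u[1],u[0],0]); 
c=A+u+ (v if v@(C-A)>0 else -v); print("pocket c",c)
h=2*np.arctan2(-.29,.957); d=np.array([np.cos(h),np.sin(h)]); l=np.array([-d[1],d[0]])
T=np.array([589.7,-36.8]); tool=lambda X:np.round([(X[:2]-T)@d,(X[:2]-T)@l],2)
zm=89.4
print("h",np.degrees(h),"apex axis",tool(o(317,268,zm))-[18.475,0],"L",tool(o(243,312,zm)),"R",tool(o(393,312,zm)),"pocket",tool(c), "key top",tool(o(317,516,zm+95))-[11.55,0])
```

```text
[610.1340004  -56.27868233  20.        ] [569.03331096 -59.28439948  20.        ] [609.28404466 -16.96883417  20.        ] 41.210447801178745 39.31903594241185
pocket c [588.19341535 -37.32846525  20.        ]
h -33.71679753547656 apex axis [-1.165  3.93 ] L [ 7.55 19.69] R [  7.71 -12.24] pocket [-0.96 -1.28] key top [0.26 2.75]
```

play_rows:
  moves:
    - [[-0.008, -0.015, -0.08], 0, 1]
    - [[-0.008, -0.015, -0.2], 0, 1]
    - [[-0.008, -0.015, -0.23], 0, 1]
    - [[-0.008, -0.015, -0.25], 0, 1]
    - [[-0.008, -0.015, -0.27], 0, 1]
    - [[-0.008, -0.015, -0.275], 0, 1]

```text
clock: 17.85
position: [587.5, -41.0, 237.3]
ee_rot: [0.957, -0.29, 0.01, -0.006]
contact_force: [0.9, -0.4, -2.7]
gripper_width: 19.1
```

```bash
python3 look.py w16
python3 - <<'E'
from fit import *
p=pickle.load(open("w16.pkl","rb"))
i=p["pixels"][100:320,150:400,::-1]; cv2.imwrite("pics/w16c.png",cv2.resize(i,None,fx=3,fy=3,interpolation=cv2.INTER_CUBIC)[:600])
E
```

```text
{'clock': 17.85, 'joints': [0.205, 0.489, -0.295, 0.0, -0.764, 0.777], 'position': [587.489, -40.974, 237.29], 'ee_rot': [0.957, -0.29, 0.01, -0.006], 'contact_force': [0.921, -0.44, -2.695], 'gripper_width': 19.126}
```

View pics/w16c.png

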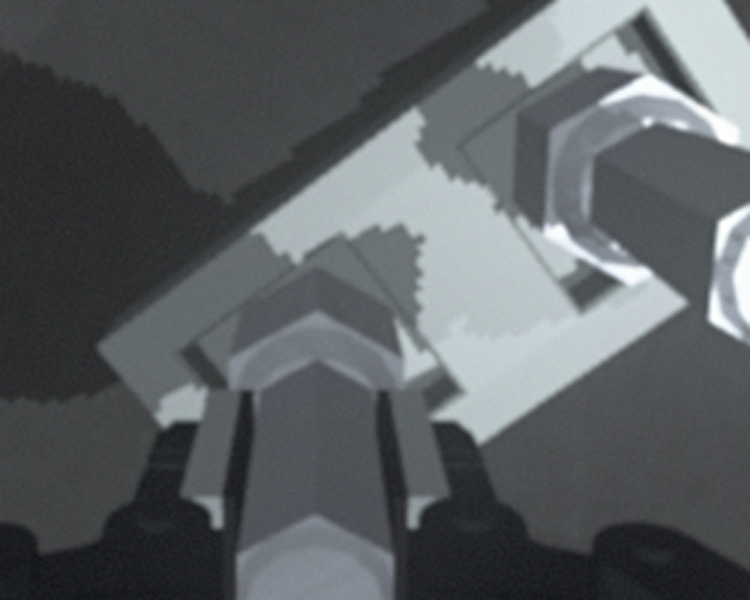

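play_rows:
  moves:
    - [[0, 0, -0.006], 0, 0.5]
    - [[0, 0, -0.006], 0, 0.1]
    - [[0, 0, -0.006], 0, 0]
    - [[0, 0, -0.004], 0, -0.05]
    - [[0, 0, 0.1], 0, -0.1]
    - [[0, 0, 0.25], 0, -0.1]
    - [[0, 0, 0.25], 0, -0.1]

```text
clock: 18.77
position: [588.6, -40.9, 316.5]
ee_rot: [0.957, -0.29, 0.014, -0.007]
contact_force: [0.4, -1.1, 0.4]
gripper_width: 47.1
```

```bash
python3 look.py w17
python3 - <<'E'
from h import *
from scipy.spatial.transform import Rotation as Ro
s=arm.read_state(); print(s["ee_rot"],Ro.from_quat(s["ee_rot"]).as_matrix()[:,2]*155)
E
```

```text
{'clock': 18.775, 'joints': [0.205, 0.396, -0.213, 0.001, -0.93, 0.777], 'position': [588.586, -40.94, 316.475], 'ee_rot': [0.957, -0.29, 0.014, -0.007], 'contact_force': [0.45, -1.054, 0.357], 'gripper_width': 47.144}
[ 0.95693952 -0.28996851  0.0119334  -0.0065284 ] [   4.12689728    0.8639629  -154.94264193]
```

View pics/w17.png

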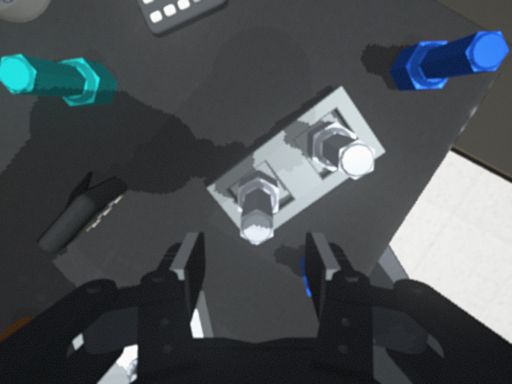

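play_rows:
  moves:
    - [[0.002, -0.223, 0], 0.02, -0.1]
    - [[0.002, -0.223, -0.05], 0.02, -0.1]
    - [[0.002, -0.223, -0.07], 0.02, -0.1]
    - [[0.002, -0.223, -0.07], 0.02, -0.1]

```text
clock: 19.32
position: [588.1, -107.2, 291.7]
ee_rot: [0.959, -0.285, 0.011, -0.006]
contact_force: [0.4, -0.2, -0.0]
gripper_width: 46.9
```

```bash
python3 look.py w18
python3 - <<'E'
from h import *
from rect import *
import pickle
from scipy.spatial.transform import Rotation as Ro
s=arm.read_state(); print(s["ee_rot"],Ro.from_quat(s["ee_rot"]).as_matrix()[:,2]*155)
p=pickle.load(open("w18.pkl","rb"))
cv2.imwrite("pics/r18.png",np.hstack([rect(p,(593,-107),101,25,8),rect(p,(589,-38),101,25,8)]))
E
```

```text
{'clock': 19.325, 'joints': [0.09, 0.436, -0.217, -0.005, -0.894, 0.907], 'position': [588.062, -107.208, 291.695], 'ee_rot': [0.959, -0.285, 0.011, -0.006], 'contact_force': [0.378, -0.196, -0.033], 'gripper_width': 46.933}
[ 0.95862738 -0.2843711   0.01125208 -0.00632535] [   3.9014425     0.88780553 -154.948348  ]
```

View pics/w18.png

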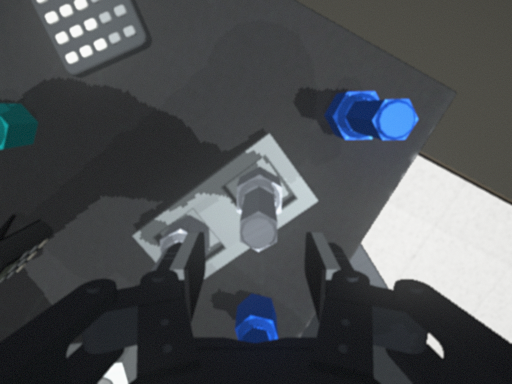

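View pics/r18.png

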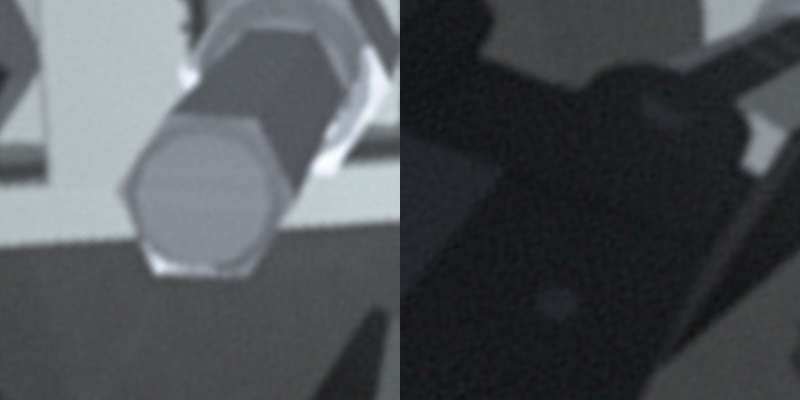

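play_rows:
  moves:
    - [[0.006, -0.005, -0.1], 0.03, -0.1]
    - [[0.006, -0.005, -0.196], 0.03, -0.1]
    - [[0.006, -0.005, -0.196], 0.03, 0]
    - [[0.006, -0.005, -0.196], 0.03, 1]
    - [[0.006, -0.005, -0.196], 0.03, 1]
    - [[0.006, -0.005, -0.196], 0.03, 1]
    - [[0.006, -0.005, -0.196], 0.03, 1]

```text
clock: 20.25
position: [590.7, -108.5, 235.2]
ee_rot: [0.961, -0.277, 0.013, -0.007]
contact_force: [0.0, 0.1, 4.6]
gripper_width: 19.2
```

```bash
python3 look.py w19
```

```text
{'clock': 20.25, 'joints': [0.087, 0.507, -0.266, -0.005, -0.769, 0.927], 'position': [590.734, -108.529, 235.158], 'ee_rot': [0.961, -0.277, 0.013, -0.007], 'contact_force': [0.005, 0.066, 4.628], 'gripper_width': 19.174}
```

View pics/w19.png

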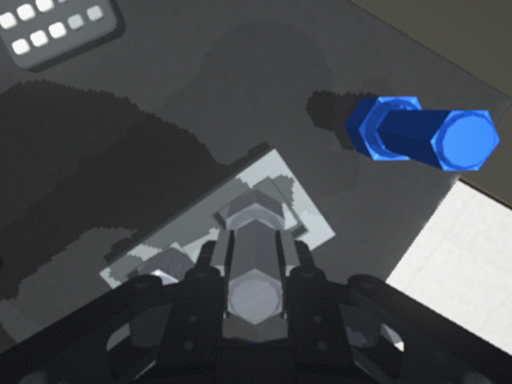

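play_rows:
  moves:
    - [[0, 0, 0.18], 0, 1]
    - [[0, 0, 0.37], 0, 1]
    - [[-0.02, 0.06, 0.37], 0, 1]
    - [[-0.08, 0.25, 0.37], -0.2, 1]
    - [[-0.15, 0.45, 0.37], -0.5, 1]
    - [[-0.287, 0.821, 0.3], -0.75, 1]
    - [[-0.287, 0.821, 0.265], -0.75, 1]
    - [[-0.287, 0.821, 0.265], -0.75, 1]
    - [[-0.287, 0.821, 0.265], -0.75, 1]
    - [[-0.287, 0.821, 0.265], -0.75, 1]

```text
clock: 21.55
position: [504.9, 136.9, 314.6]
ee_rot: [0.888, -0.459, 0.014, -0.004]
contact_force: [-0.0, -0.5, -1.0]
gripper_width: 19.5
```

```bash
python3 look.py w20
python3 - <<'E'
from fit import *
overlay("w20",(510.5,136.8),-54.6,85,"o20.png",x0=180,y0=130)
E
```

```text
{'clock': 21.55, 'joints': [0.58, 0.295, -0.385, 0.026, -0.87, 0.019], 'position': [504.896, 136.856, 314.609], 'ee_rot': [0.888, -0.459, 0.014, -0.004], 'contact_force': [-0.025, -0.476, -0.999], 'gripper_width': 19.483}
```

View pics/o20.png

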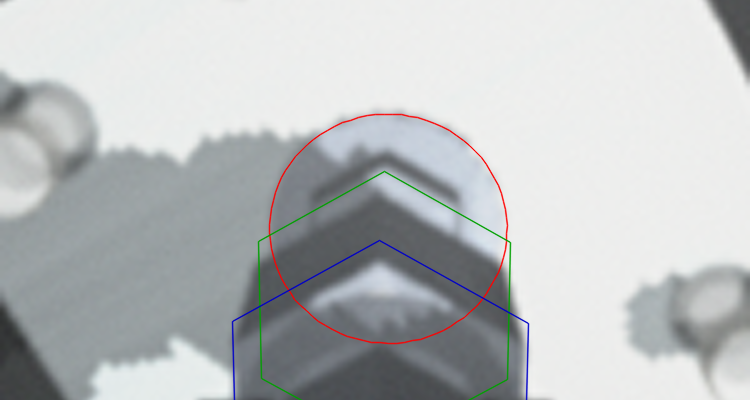

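play_rows:
  moves:
    - [[0.002, -0.009, -0.03], 0, 1]
    - [[0.002, -0.009, -0.067], 0, 1]
    - [[0.002, -0.009, -0.067], 0, 1]
    - [[0.002, -0.009, -0.067], 0, 1]

```text
clock: 22.1
position: [505.7, 134.0, 294.5]
ee_rot: [0.888, -0.46, 0.014, -0.004]
contact_force: [0.4, -0.2, -1.8]
gripper_width: 19.2
```

```bash
python3 look.py w21
python3 - <<'E'
from fit import *
overlay("w21",(510.5,136.8),-54.6,65,"o21.png",x0=180,y0=130)
E
```

```text
{'clock': 22.1, 'joints': [0.574, 0.32, -0.41, 0.027, -0.82, 0.023], 'position': [505.741, 133.962, 294.487], 'ee_rot': [0.888, -0.46, 0.014, -0.004], 'contact_force': [0.407, -0.228, -1.815], 'gripper_width': 19.214}
```

View pics/o21.png

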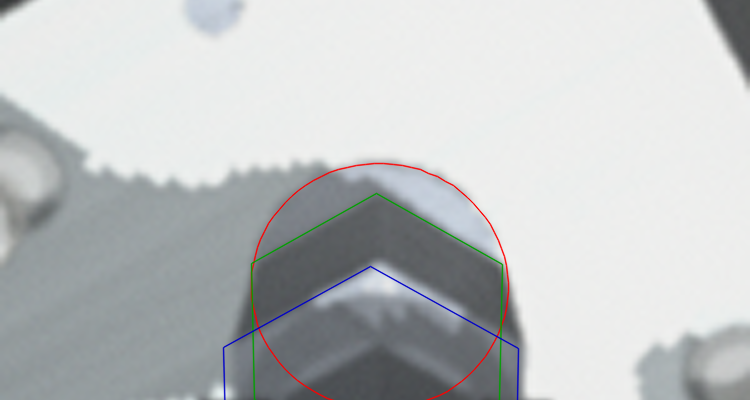

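play_rows:
  moves:
    - [[0, 0, -0.015], 0, 1]
    - [[0, 0, -0.03], 0, 1]
    - [[0, 0, -0.045], 0, 1]
    - [[0, 0, -0.055], 0, 1]
    - [[0, 0, -0.062], 0, 1]
    - [[0, 0, -0.065], 0, 1]

```text
clock: 22.9
position: [505.8, 134.1, 275.2]
ee_rot: [0.888, -0.46, 0.014, -0.004]
contact_force: [-0.5, 0.9, 3.0]
gripper_width: 19.2
```

play_rows:
  moves:
    - [[0, 0, -0.008], 0, 1]
    - [[0, 0, -0.01], 0, 1]
    - [[0, 0, -0.01], 0, 1]
    - [[0, 0, -0.01], 0, 1]

```text
clock: 23.4
position: [505.8, 134.2, 275.0]
ee_rot: [0.888, -0.459, 0.015, -0.004]
contact_force: [-6.2, -0.3, 14.7]
gripper_width: 19.3
```

```bash
python3 look.py w22; python3 look.py s22 scene; python3 look.py t22 top
python3 - <<'E'
from fit import *
overlay("w22",(510.5,136.8),-54.6,46,"o22.png",x0=180,y0=130)
p=pickle.load(open("s22.pkl","rb"));cv2.imwrite("pics/s22c.png",cv2.resize(p["pixels"][90:330,120:400,::-1],None,fx=2.5,fy=2.5,interpolation=cv2.INTER_CUBIC))
p=pickle.load(open("t22.pkl","rb"));cv2.imwrite("pics/t22c.png",cv2.resize(p["pixels"][90:330,120:420,::-1],None,fx=2.5,fy=2.5,interpolation=cv2.INTER_CUBIC))
E
```

```text
{'clock': 23.4, 'joints': [0.575, 0.345, -0.434, 0.03, -0.77, 0.021], 'position': [505.8, 134.205, 275.038], 'ee_rot': [0.888, -0.459, 0.015, -0.004], 'contact_force': [-6.161, -0.298, 14.739], 'gripper_width': 19.257}
{'clock': 23.45, 'joints': [0.575, 0.345, -0.434, 0.03, -0.77, 0.02], 'position': [505.821, 134.188, 275.063], 'ee_rot': [0.888, -0.459, 0.015, -0.004], 'contact_force': [-6.077, -0.324, 15.356], 'gripper_width': 19.584}
{'clock': 23.5, 'joints': [0.575, 0.345, -0.434, 0.03, -0.77, 0.02], 'position': [505.807, 134.189, 275.025], 'ee_rot': [0.888, -0.459, 0.015, -0.004], 'contact_force': [-6.231, 0.269, 15.244], 'gripper_width': 19.201}
```

View pics/o22.png

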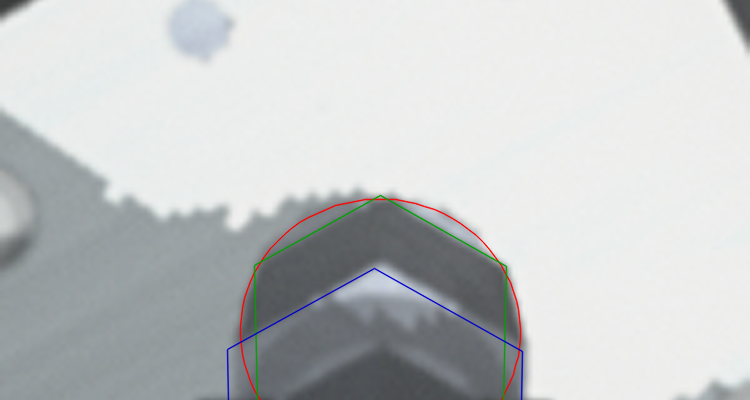

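View pics/s22c.png

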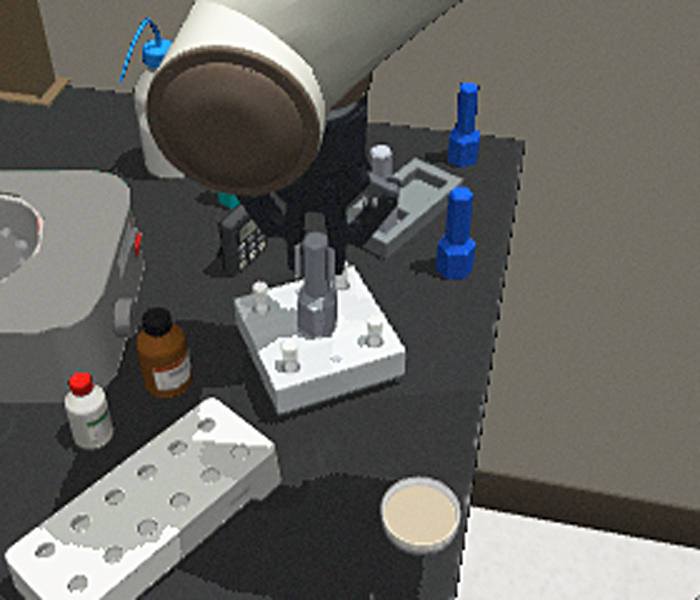

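View pics/t22c.png

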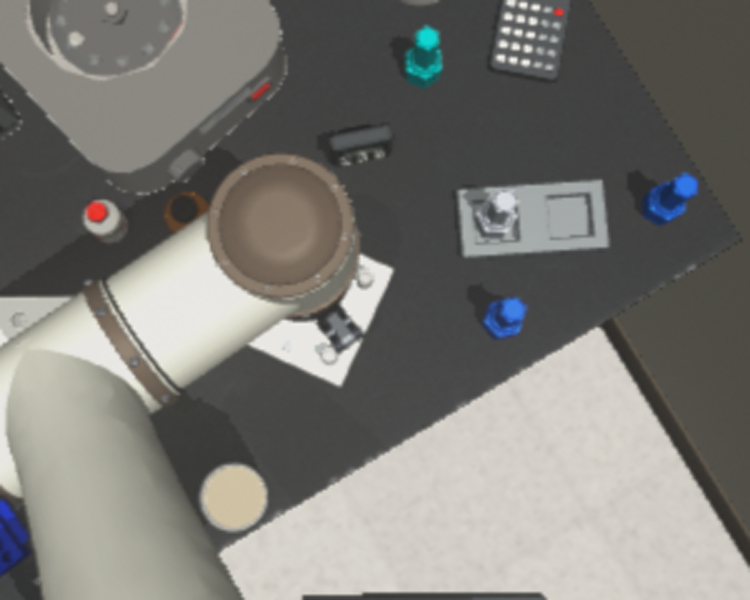

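Run:
```python
from h import *
st(); print(arm.job_done())
```

```text
{'clock': 23.55, 'joints': [0.575, 0.345, -0.434, 0.03, -0.77, 0.02], 'position': [505.792, 134.178, 275.035], 'ee_rot': [0.888, -0.459, 0.015, -0.004], 'contact_force': [-5.688, 0.617, 14.227], 'gripper_width': 19.599}
the job is handed in; nothing more can be done
None
```

I handed the job in at 23.6 s, with the fitting key still gripped and pushed down over the nut onto the washer.

- **Vial:** I took the spare vial from the stand and put it in the block's empty pocket. The wrist picture taken after letting go shows it standing there.
- **First key (holder place nearer the block):** It stopped with its mouth about 11 mm above the washer. It stayed there under 18 to 31 N, even after I recentred it by camera and tried small shifts and turns. I stood it back upright in its holder place, where the last overhead picture still shows it.
- **Second key:** It went down over the nut. Its mouth is at about 46 mm, the washer's height, and it did not move under about 15 N of downward push. The last wrist picture shows it centred on the washer.
- **Bystanders:** The last scene and overhead pictures show the bottle, timer, dish, other vials and coloured look-alike keys where they were, judged by eye. The arm partly hid the block in the overhead view.

**Disagreements:**
- **Tool lean:** By the end the tool leaned about 1.8 degrees off vertical, with about 6 N of sideways force. I did not measure the key's own lean.
- **Grip readings:** The gripper read about 1 mm under the key's shank width, and 1.5 to 3 mm under the vial's width.

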